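# Open the lab mill's chamber cover to the index arm and hold it for inspection

## Task

Loosen the two captive bolts of the bench mill's chamber cover by turning each wing knob anticlockwise all the way to its end stop, leaving the cover shut until both are loose. Then take the cover by its black grip and swing it up until it stands parallel with the index arm set on the quadrant at its side, and finish holding it still there by the grip: it falls shut if let go, so the program ends with the fingers on it. Leave the index arm, flasks and jar as they are.

Things in the scene. Friction and masses are not known exactly. Their poses are not given: they have to be found in the camera images.
- mill: Grey bench mill, fixed to the bench. Origin on the bench under the middle of its grinding chamber; x and y are level, z up. Housing 250 mm along x, y from -135 to +95 mm, its flat top (the deck) 110 mm above the bench; finned motor at y 95 to 335 mm, up to 187 mm high. The cover lies over the chamber, hinged along the x direction on its +y edge. The two bolts are at x = -72 and +72 mm, y = -107 mm.
- hinge (a point): Middle of the cover's hinge line, fixed to the mill, 116 mm above the bench, at y = +75 mm of the mill. The line runs along this frame's x (the mill's x).
- cover (a joint): Raise angle (rad) of the chamber cover about the hinge line: 0 lying shut (as it starts), grows as its free (mill -y) edge swings up towards the motor, stop at 1.3. Aluminium plate 178 mm along the hinge, 150 mm from hinge to free edge, 8 mm thick with its mid-plane through the hinge line; free edge lip 12 mm above the mid-plane; about 0.4 to 0.75 kg; free hinge, falls shut.
- grip: Black round grip of the cover: bar 34 mm long parallel to the hinge line, 22 mm diameter, flat ends, on a post 16 mm (along the hinge) by 12 mm. Origin at its centre, 130 mm from the hinge line along the cover and 46 mm above the cover's mid-plane; moves with the cover. Frame x along the bar and hinge. The grip is a sleeve that turns easily about its own axis (x), so fingers holding it need not tilt with the cover.
- index (a joint): Raise angle (rad) of the index arm about the same hinge line, same sign and zero as the cover; anywhere from 0.45 to 0.95. The cover is parallel to the arm when its angle equals this one. Stiff; leave it.
- index_tip (a point): Tip of the index arm, a dark steel bar 115 mm long, 4 by 12 mm, with a black clamp nut, on the mill's +x end (x = +126 to +144 mm) next to a round wire quadrant of 100 mm radius. The point is 115 mm from the hinge line; frame y points back along the arm to the hinge.
- cover_edge (a point): Middle of the cover's free edge, 150 mm from the hinge line in the cover's mid-plane; frame x along the hinge, y from the free edge to the hinge.
- knob_near (a joint): Captive bolt nearer the robot (mill -x), in the deck along the cover's free edge. Angle (rad) turned from fully fastened (0: tongue points across the cover, mill +y) anticlockwise seen from above to the end stop at 1.5, where it is loose. Starts at 0 to 0.3. Stiff: stays where left, needs about 0.05 N m.
- knob_far (a joint): Captive bolt farther from the robot (mill +x), in the deck along the cover's free edge. Angle (rad) turned from fully fastened (0: tongue points across the cover, mill +y) anticlockwise seen from above to the end stop at 1.5, where it is loose. Starts at 0 to 0.3. Stiff: stays where left, needs about 0.05 N m.
- knob_near_bar (a point): Centre of the black wing bar on top of the nearer captive bolt, on the bolt's vertical axis. The bar is 42 mm long, 14 mm thick and 26 mm tall, with its top 49 mm above the mill's deck; below it, from 14.5 to 18.5 mm above the deck, a flat steel tongue 16 mm wide reaches 46 mm out from the axis. Frame z is up, y runs along the bar and the tongue and turns with them; pinch the bar across its thickness (x).
- knob_far_bar (a point): Centre of the black wing bar on top of the farther captive bolt, on the bolt's vertical axis. The bar is 42 mm long, 14 mm thick and 26 mm tall, with its top 49 mm above the mill's deck; below it, from 14.5 to 18.5 mm above the deck, a flat steel tongue 16 mm wide reaches 46 mm out from the axis. Frame z is up, y runs along the bar and the tongue and turns with them; pinch the bar across its thickness (x).
- flask_a: Stoppered empty conical glass flask, 76 mm base diameter, 132 mm high, loose, right of the mill. Origin under its base. Leave alone.
- flask_b: A second such flask, nearer the robot. Origin under its base. Leave alone.
- jar: Closed white sample jar, 56 mm diameter, 75 mm high, loose, beyond the motor. Origin under its base. Leave alone.

How it is judged:
On the way:
1. both bolts turned to their end stops (within 8 degrees), cover still shut (value of joint each of knob_near, knob_far above 1.36 rad and value of joint cover below 0.08 rad), for 0.1 s.
At the end, for the whole second after the job is handed in: The cover stands still within 0.09 rad (5 degrees) of the index arm's angle, held by the fingers on its grip, and both bolts are still within 8 degrees of their end stops (angle between the y axis of cover_edge and the y axis of index_tip, either way round below 0.09 rad and velocity of joint cover between -0.05 and 0.05 rad/s and contact force between the fingers and grip above 0.5 N and value of joint each of knob_near, knob_far above 1.36 rad); the arm keeps its last pose, push and grip.
It fails at once if the cover is lifted while a bolt is not yet at its end stop (value of joint cover above 0.1 rad and not (value of joint each of knob_near, knob_far above 1.3 rad)).
It fails at once if the index arm is shifted (distance of index_tip from where it was at the start of the episode above 0.008 m).
It fails at once if a flask or the jar is displaced by more than 30 mm or tipped (distance of any of flask_a, flask_b, jar from where it was at the start of the episode above 0.03 m or angle between any of flask_a, flask_b, jar's own z axis and vertical above 0.35 rad).
It also fails if it takes over 56 s, if anything falls off the work surface, if the arm or the gripper's body presses on something with over 40 N, if the wrist force passes 120 N, or if a joint passes its speed limit or range.

## Robot

A 6-joint arm with a two-finger parallel gripper is mounted at the origin on the work surface. World frame = base frame: x ahead of the robot, y to its left, z up, the work surface at z = 0. Lengths are in m, angles in rad, forces in N, time in s.
With the tool pointing down it reaches from about 0.375 to 0.975 m from the base axis. Payload 3.8 kg.
Tool frame: the origin (TCP) lies at the very end of the fingers, on their centre line; the grasp point (between the pads) lies 19 mm behind it (bot.grip_depth is the distance from the TCP to the grasp point, in m); z points along the fingers, y is the direction in which the jaws open and shut (so a half turn about z gives the same grasp; the last joint's range is limited). The gripper opens to 85 mm and grips with 20 to 120 N. Pads are 22 mm wide; open, the fingers measure 114 mm over their backs; the gripper's body (76 mm by 85 mm) begins 54 mm behind the grasp point. The pads swing forward as they close: fully open they stand 13 mm farther back than shut.
Start: joints at [1.116, 0.264, 1.604, -0, 1.274, -0.037], TCP at [0.274, 0.617, 0.231] pointing down, gripper open.
Joint ranges: [-2.63, 2.63], [-0.94, 2.18], [0.31, 2.57], [-1.31, 4.45], [0, 2.66], [-2.55, 2.55]. Speed limits (rad/s): [2.57, 2.57, 3.14, 3.14, 3.14, 3.14].

## Interface

Orientations are given as a rotation vector (axis times angle).
In Python, from workcell import bot, cams, job gives the robot as it stands.
- The arm moves only by the tool apply_moves, never from a script. Its argument "targets" is a list of rows, each an object of numbers: "dx", "dy", "dz": the shift along the tool's x, y, z in units of 30 mm (1.0 is 30 mm); "wx", "wy", "wz": the turn, a rotation vector about the tool's x, y, z in units of 6 degrees (1.0 is 6 degrees); "jaw": the opening, from 0 (shut) to 1 (fully open). In form: [{"dx": .., "dy": .., "dz": .., "wx": .., "wy": .., "wz": .., "jaw": ..}, ...]. A call has 1 to 5 rows; each row shifts and turns the commanded pose from where the row before left it, along the tool's axes as they then stand; what a row does not reach is not made up. A row lasts 1/10 s, in which the tool goes at most 50 mm and 8.59 degrees, less where a joint would pass 70% of its speed; a pose out of reach is approached as far as the arm can. A call is refused whole if a number of a shift passes 1 or a number of a turn 1, either way. A call with a gripper value outside its range is refused whole. The fingers move at their own pace and stop on an object; "newtons" is the grip in N (left out, the last holds). Time passes only in rows, so rows that do not move let the fingers close. It gives the time, the measured TCP pose, the force and the opening at its end, in the units of the state.
- bot.read_state(): the state, without advancing time (a new reading comes with each control period).
- cams.read_camera(name): name is "scene" or "top" or "wrist"; returns a dict with "color" (384x512x3 uint8, red, green, blue), "range_z" (384x512 float32, m along the optical axis (not along the pixel's ray), 0 where there is no reading), "fx", "fy", "cx", "cy" (pixels), "dist_coeffs" ([k1, k2, p1, p2, k3] as OpenCV has them; the pictures are not rectified), "eye" and "rotation" of the camera in the world; the wrist camera has in their place "T_tool_cam" (4x4, takes a point from camera to tool coordinates, whose origin is the TCP and whose axes are the flange's). Camera axes: x right, y down, z forward; pixel columns grow to the right and rows downward; lengths in m; the calibration is good to about 2 mm. A picture is of the moment at which its call begins: read the wrist's pose just before it.
- job.finish_job(): hands the job in, once; it reports no verdict.
The state is a dict: "time": time; "q": joint angles; "joint_vel": joint speeds; "joint_torque": joint torques, N m; "tool_pos": TCP position; "tcp_rot": TCP orientation; "wrist_force": force on the tool from outside, world axes, zero at the start; "torque": the same for the moment, N m; "width": opening from 0.0 (shut) to 1.0 (fully open).
Only numpy, scipy, OpenCV 4.12 (cv2) and the standard library are available. Lean on these libraries where they do the work, as an engineer would, in place of code of your own. Each camera call takes 0.05 s, during which the arm holds its last target.

## Working session

There is one attempt and no reset: what is moved stays moved. The work goes in short steps, Python scripts to look and compute and a tool call to move; the robot and the scene stay as the last step left them, time stands still between calls to the robot, and variables do not carry over. Pictures are saved under pics/ and viewed, and the job is handed in when it is done.

Besides the shell and the picture viewer there is one more tool, called as name(argument=value, ...), one argument or row to a line, values as JSON. apply_moves: Moves the arm, as the interface text tells. Its arguments: {"type":"object","properties":{"targets":{"type":"array"},"newtons":{"type":"number"}},"required":["targets"]}

```bash
mkdir -p pics; ls; python3 - <<'E'
from workcell import bot,cams
import cv2,numpy as np
print(bot.read_state())
for n in ("scene","top","wrist"):
    c=cams.read_camera(n); cv2.imwrite(f"pics/{n}0.png",c["color"][:,:,::-1]); np.savez(f"{n}0.npz",**c)
    print(n,{k:v for k,v in c.items() if k not in("color","range_z")})
E
```

```text
pics
{'time': 0.0, 'q': array([ 1.11613607e+00,  2.64768956e-01,  1.60538271e+00,  1.50982913e-05,
        1.27368166e+00, -3.69043736e-02]), 'joint_vel': array([8.24867691e-04, 2.31035282e-07, 6.17025871e-04, 2.78710531e-04,
       9.50856484e-04, 1.09368710e-03]), 'joint_torque': array([ 1.73451022e-03, -5.15108228e+01, -3.67316830e+01, -1.12822818e-04,
        1.27848750e-02,  2.32616196e-05]), 'tool_pos': array([0.27353384, 0.61629568, 0.22994666]), 'tcp_rot': array([-0.65133855, -3.07275735,  0.00340774]), 'wrist_force': array([-0.39664578, -0.35325711,  0.6064895 ]), 'torque': array([-0.02316683,  0.00390216, -0.01808372]), 'width': 1.000730960358017}
scene {'fx': 418.3744521237439, 'fy': 418.3744521237439, 'cx': 257.8840874156407, 'cy': 191.6411060933463, 'dist_coeffs': array([-0.15744237,  0.        ,  0.        ,  0.        ,  0.        ]), 'eye': array([0.94090553, 0.54806095, 1.12991508]), 'rotation': array([-0.95907299, -2.70551569,  0.77616203])}
top {'fx': 384.2113782768558, 'fy': 384.2113782768558, 'cx': 249.73621308995314, 'cy': 193.06585596269878, 'dist_coeffs': array([-0.09406261,  0.        ,  0.        ,  0.        ,  0.        ]), 'eye': array([0.43367263, 0.02096622, 1.13238748]), 'rotation': array([-2.17366334,  2.11401701, -0.13060879])}
wrist {'fx': 316.1029281524135, 'fy': 316.1029281524135, 'cx': 260.7420559998665, 'cy': 188.78152303183242, 'dist_coeffs': array([-0.0628203,  0.       ,  0.       ,  0.       ,  0.       ]), 'T_tool_cam': array([[ 8.80409711e-04, -9.63499938e-01, -2.67707106e-01,
         6.85358947e-02],
       [ 9.99999050e-01,  1.13221403e-03, -7.86229684e-04,
        -1.66981799e-04],
       [ 1.06063399e-03, -2.67706160e-01,  9.63500019e-01,
        -1.42036794e-01],
       [ 0.00000000e+00,  0.00000000e+00,  0.00000000e+00,
         1.00000000e+00]])}
```

View pics/scene0.png

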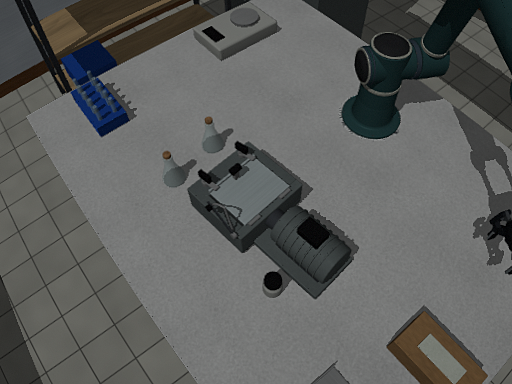

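View pics/top0.png

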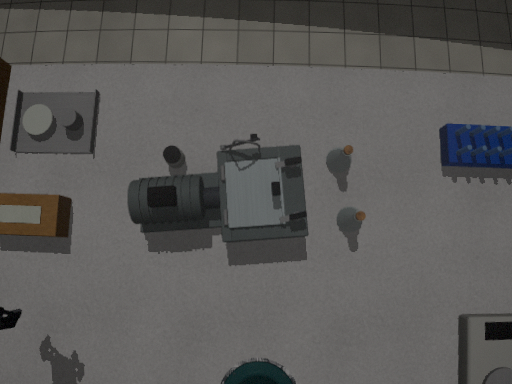

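View pics/wrist0.png

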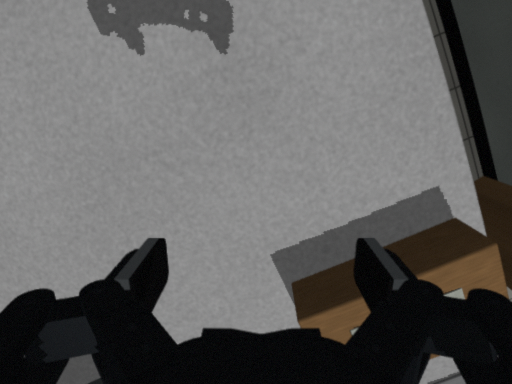

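The overhead picture shows the mill at about (262,193), its motor to the left (world +y), the knobs at (293,160) and (297,215), the grip at (276,188), the index nut at (254,137), and the flasks to the right. Next I'll get a point cloud.

```bash
cat > h.py <<'E'
import numpy as np,cv2
from scipy.spatial.transform import Rotation as R
def cloud(c,T=None):
    K=np.array([[c["fx"],0,c["cx"]],[0,c["fy"],c["cy"]],[0,0,1]],float)
    h,w=c["range_z"].shape
    u,v=np.meshgrid(np.arange(w),np.arange(h))
    p=cv2.undistortPoints(np.stack([u,v],-1).reshape(-1,1,2).astype(np.float64),K,np.asarray(c["dist_coeffs"],float)).reshape(h,w,2)
    z=c["range_z"].astype(float)
    P=np.stack([p[...,0]*z,p[...,1]*z,z],-1)
    if T is None:
        r=R.from_rotvec(np.asarray(c["rotation"]));W=P@r.as_matrix().T+np.asarray(c["eye"])
    else: W=P@T[:3,:3].T+T[:3,3]
    W[z==0]=np.nan
    return W
def wristT(st,c):
    T=np.eye(4);T[:3,:3]=R.from_rotvec(st["tcp_rot"]).as_matrix();T[:3,3]=st["tool_pos"]
    return T@np.asarray(c["T_tool_cam"])
def project(c,X,T=None):
    K=np.array([[c["fx"],0,c["cx"]],[0,c["fy"],c["cy"]],[0,0,1]],float)
    if T is None: Rm=R.from_rotvec(np.asarray(c["rotation"])).as_matrix();e=np.asarray(c["eye"])
    else: Rm=T[:3,:3];e=T[:3,3]
    return cv2.projectPoints(np.asarray(X,float).reshape(-1,1,3),cv2.Rodrigues(Rm.T)[0],-Rm.T@e,K,np.asarray(c["dist_coeffs"],float))[0].reshape(-1,2)
E
python3 - <<'E'
from h import *
for n in("top","scene"):
    c=dict(np.load(n+"0.npz"));W=cloud(c)
    x,y,z=W[...,0],W[...,1],W[...,2]
    print(n,"bench z",np.nanmedian(z[(abs(z)<.02)]))
    roi=(x>.25)&(x<.75)&(y>-.2)&(y<.45)
    # deck
    d=roi&(abs(z-.110)<.005); print("deck",d.sum())
    m=d.astype(np.uint8)
    pts=W[d][:,:2].astype(np.float32); print(pts.min(0),pts.max(0)); print(cv2.minAreaRect(pts))
    k=roi&(z>.125)&(y<.08); 
    kk=roi&(z>.14)&(y<.1)
    nn,lab,st,ce=cv2.connectedComponentsWithStats(kk.astype(np.uint8))
    for i in range(1,nn):
        if st[i,4]>5: q=W[lab==i]; print(st[i,4],ce[i],q.mean(0),q.min(0),q.max(0))
E
```

```text
top bench z -0.00047918232998278576
deck 3524
[ 0.44372126 -0.11731138] [0.71124864 0.3409467 ]
((0.566728949546814, 0.11904671788215637), (0.24984107911586761, 0.4570848345756531), 5.250585556030273)
166 [246.56024096 140.90963855] [0.6992452  0.04879234 0.17632471] [0.68611918 0.01649757 0.14171158] [0.71845096 0.09253279 0.2105805 ]
107 [292.69158879 160.80373832] [ 0.65467146 -0.07181863  0.15673949] [ 0.64647438 -0.09324746  0.14062233] [ 0.66504925 -0.05160662  0.16403373]
117 [275.20512821 188.35042735] [ 0.57932564 -0.02720641  0.16924835] [ 0.56219465 -0.03757581  0.15930558] [ 0.59595074 -0.01639228  0.17699497]
98 [297.55102041 215.64285714] [ 0.51250596 -0.0859868   0.15751126] [ 0.50197373 -0.107526    0.14138801] [ 0.52229232 -0.06525553  0.16266859]
scene bench z 0.0003140680608605395
deck 2371
[ 0.44467962 -0.11921395] [0.7112708  0.36130533]
((0.5710050463676453, 0.1239972934126854), (0.25954100489616394, 0.46872586011886597), 5.400966167449951)
105 [240.6        146.71428571] [ 0.51670278 -0.08434883  0.15459538] [ 0.50475533 -0.10661068  0.14008869] [ 0.52760055 -0.06557178  0.16519941]
110 [234.64545455 169.00909091] [ 0.58284505 -0.02456887  0.16643827] [ 0.56345351 -0.03934333  0.14227264] [ 0.59824355 -0.01551001  0.17726991]
99 [204.2020202  175.27272727] [ 0.65829765 -0.06859985  0.15571085] [ 0.64858407 -0.09178846  0.14144011] [ 0.66626827 -0.04844677  0.16310236]
169 [217.81656805 211.14792899] [0.7009908  0.05892945 0.17396304] [0.68807679 0.01761433 0.14110327] [0.71895091 0.09684087 0.21292395]
```

```bash
python3 - <<'E'
from h import *
from workcell import bot
s=bot.read_state();M=R.from_rotvec(s["tcp_rot"]).as_matrix();print(M.round(3))
res={}
for n in("top","scene"):
    c=dict(np.load(n+"0.npz"));W=cloud(c);x,y,z=W[...,0],W[...,1],W[...,2]
    roi=(x>.25)&(x<.75)&(y>-.15)&(y<.01)&(z>.152)
    nn,lab,st,ce=cv2.connectedComponentsWithStats(roi.astype(np.uint8))
    for i in range(1,nn):
        if st[i,4]>20:
            q=W[lab==i];(cx,cy),wh,a=cv2.minAreaRect(q[:,:2].astype(np.float32))
            uu,ss,vt=np.linalg.svd(q[:,:2]-q[:,:2].mean(0),full_matrices=False)
            print(n,st[i,4],(cx,cy),wh,"long axis deg",np.degrees(np.arctan2(vt[0,1],vt[0,0]))%180,"zmax",q[:,2].max())
    roi=(x>.3)&(x<.85)&(y>-.3)&(y<-.125)&(z>.03)
    nn,lab,st,ce=cv2.connectedComponentsWithStats(roi.astype(np.uint8))
    for i in range(1,nn):
        if st[i,4]>20:
            q=W[lab==i];t=q[q[:,2]>.11];print("flask",st[i,4],q.mean(0),t.mean(0) if len(t) else None)
# combine: index arm points in mill frame
yaw=np.radians(5.6)
O=np.array([.5747,.0287,0]);Rz=R.from_euler('z',yaw).as_matrix()
for n in("top","scene"):
    c=dict(np.load(n+"0.npz"));W=(cloud(c)-O)@Rz
    x,y,z=W[...,0],W[...,1],W[...,2]
    m=(x>.118)&(x<.150)&(y>-.07)&(y<.11)&(z>.112)&(z<.26)
    q=W[m];print(n,len(q));print((q[np.argsort(q[:,1])][::6]*1000).round(0).astype(int).tolist())
E
```

```text
[[-0.914  0.406 -0.001]
 [ 0.406  0.914 -0.002]
 [ 0.    -0.002 -1.   ]]
top 91 (0.6560378074645996, -0.07197687029838562) (0.014156285673379898, 0.041955363005399704) long axis deg 99.66274053347796 zmax 0.16403373325176607
top 117 (0.5790830254554749, -0.027151988819241524) (0.033633891493082047, 0.020809242501854897) long axis deg 5.98367869355576 zmax 0.1769949702162814
top 91 (0.5130922198295593, -0.08679035305976868) (0.014037046581506729, 0.04186085984110832) long axis deg 103.4360375569665 zmax 0.1626685909848078
flask 397 [ 0.68827151 -0.21624216  0.07536831] [ 0.69384048 -0.22083703  0.12724579]
flask 407 [ 0.51752157 -0.24499684  0.07553648] [ 0.51957911 -0.25030625  0.12701739]
scene 69 (0.5146956443786621, -0.08667711168527603) (0.01614907756447792, 0.04318578541278839) long axis deg 105.07130830232299 zmax 0.16519941124519666
scene 99 (0.5817373394966125, -0.02741721272468567) (0.034498654305934906, 0.021459106355905533) long axis deg 179.1641812962266 zmax 0.17726991150553328
scene 72 (0.6567729711532593, -0.07054510712623596) (0.014336870983242989, 0.04294921830296516
[... 792 characters left out ...]
cene 253
[[119, -61, 113], [122, -22, 121], [133, -16, 176], [143, -14, 170], [130, -12, 177], [142, -9, 180], [131, -7, 174], [124, -6, 178], [142, -4, 164], [138, -2, 178], [143, -1, 174], [132, 2, 170], [132, 6, 164], [133, 10, 164], [124, 12, 193], [123, 16, 202], [122, 19, 205], [131, 22, 156], [120, 25, 206], [132, 29, 138], [132, 31, 153], [132, 35, 146], [124, 38, 210], [120, 40, 208], [121, 41, 206], [129, 43, 142], [119, 44, 186], [132, 46, 145], [124, 49, 172], [122, 50, 175], [123, 51, 133], [123, 53, 147], [119, 55, 138], [124, 56, 130], [132, 57, 137], [131, 60, 133], [127, 63, 126], [136, 67, 115], [128, 72, 129], [131, 75, 125], [134, 78, 121], [134, 80, 118], [124, 90, 112]]
```

```bash
cat > plan.py <<'E'
from h import *
import sys,json
from workcell import bot
def down(yyaw_deg):
    a=np.radians(yyaw_deg); y=np.array([np.cos(a),np.sin(a),0]); z=np.array([0,0,-1.]); return np.stack([np.cross(y,z),y,z],1)
def plan(p1,R1,n=None,p0=None,R0=None,jaw=None,nr=2):
    s=bot.read_state()
    p=np.array(s["tool_pos"] if p0 is None else p0,float);Rm=R.from_rotvec(s["tcp_rot"]).as_matrix() if R0 is None else R0
    rows=[]
    if n is None:
        d=Rm.T@(p1-p); a=np.degrees(R.from_matrix(Rm.T@R1).magnitude())
        n=int(np.ceil(max(np.linalg.norm(d)/.040,abs(d).max()/.0295,a/5.9,1)))
    for k in range(n):
        f=1/(n-k)
        d=Rm.T@(p1-p)*f; w=R.from_matrix(Rm.T@R1).as_rotvec()*f
        D=np.clip((d/.03).round(nr),-1,1);Wv=np.clip((np.degrees(w)/6).round(nr),-1,1)
        p=p+Rm@(D*.03);Rm=Rm@R.from_rotvec(np.radians(Wv*6)).as_matrix()
        r={}
        for kk,v in zip(("dx","dy","dz","wx","wy","wz"),list(D)+list(Wv)):
            if abs(v)>1e-9:r[kk]=float(v)
        if jaw is not None:r["jaw"]=jaw
        rows.append(r)
    for i in range(0,n,5):print(json.dumps(rows[i:i+5]))
    print("end",p.round(4),"n",n)
    return p,Rm
E
python3 - <<'E'
from plan import *
p,Rm=plan(np.array([.44,.2,.30]),down(38),nr=1)
plan(np.array([.514,-.05,.30]),down(14),p0=p,R0=Rm,nr=1)
E
```

```text
[{"dx": -0.9, "dy": -0.9, "dz": -0.2, "wz": 0.4}, {"dx": -0.9, "dy": -0.8, "dz": -0.2, "wz": 0.4}, {"dx": -1.0, "dy": -0.8, "dz": -0.2, "wz": 0.4}, {"dx": -1.0, "dy": -0.8, "dz": -0.2, "wz": 0.4}, {"dx": -1.0, "dy": -0.7, "dz": -0.2, "wz": 0.4}]
[{"dx": -1.0, "dy": -0.7, "dz": -0.2, "wz": 0.4}, {"dx": -1.0, "dy": -0.6, "dz": -0.2, "wz": 0.4}, {"dx": -1.0, "dy": -0.6, "dz": -0.2, "wz": 0.4}, {"dx": -1.0, "dy": -0.5, "dz": -0.2, "wz": 0.4}, {"dx": -1.0, "dy": -0.5, "dz": -0.2, "wz": 0.4}]
[{"dx": -1.0, "dy": -0.4, "dz": -0.2, "wz": 0.3}, {"dx": -1.0, "dy": -0.3, "dz": -0.1, "wz": 0.4}]
end [0.4233 0.2188 0.2997] n 12
[{"dx": -0.9, "dy": -0.3, "wz": 0.4}, {"dx": -0.9, "dy": -0.3, "wz": 0.4}, {"dx": -0.9, "dy": -0.2, "wz": 0.4}, {"dx": -0.9, "dy": -0.2, "wz": 0.4}, {"dx": -0.9, "dy": -0.2, "wz": 0.4}]
[{"dx": -1.0, "dy": -0.1, "wz": 0.4}, {"dx": -0.9, "dy": -0.1, "wz": 0.4}, {"dx": -1.0, "wz": 0.4}, {"dx": -0.9, "wz": 0.4}, {"dx": -1.0, "wz": 0.4}]
end [ 0.5132 -0.0507  0.3001] n 10
```

apply_moves(
  targets=[
    {"dx": -0.9,"dy": -0.9,"dz": -0.2,"wz": 0.4},
    {"dx": -0.9,"dy": -0.8,"dz": -0.2,"wz": 0.4},
    {"dx": -1.0,"dy": -0.8,"dz": -0.2,"wz": 0.4},
    {"dx": -1.0,"dy": -0.8,"dz": -0.2,"wz": 0.4},
    {"dx": -1.0,"dy": -0.7,"dz": -0.2,"wz": 0.4},
  ],
)

```text
invalid input at $.targets[0]: expected keys dx, dy, dz, wx, wy, wz, jaw
```

apply_moves(
  targets=[
    {"dx": -1.0,"dy": -0.7,"dz": -0.2,"wz": 0.4},
    {"dx": -1.0,"dy": -0.6,"dz": -0.2,"wz": 0.4},
    {"dx": -1.0,"dy": -0.6,"dz": -0.2,"wz": 0.4},
    {"dx": -1.0,"dy": -0.5,"dz": -0.2,"wz": 0.4},
    {"dx": -1.0,"dy": -0.5,"dz": -0.2,"wz": 0.4},
  ],
)

```text
invalid input at $.targets[0]: expected keys dx, dy, dz, wx, wy, wz, jaw
```

apply_moves(
  targets=[
    {"dx": -1.0,"dy": -0.4,"dz": -0.2,"wz": 0.3},
    {"dx": -1.0,"dy": -0.3,"dz": -0.1,"wz": 0.4},
    {"dx": -0.9,"dy": -0.3,"wz": 0.4},
    {"dx": -0.9,"dy": -0.3,"wz": 0.4},
    {"dx": -0.9,"dy": -0.2,"wz": 0.4},
  ],
)

```text
invalid input at $.targets[0]: expected keys dx, dy, dz, wx, wy, wz, jaw
```

apply_moves(
  targets=[
    {"dx": -0.9,"dy": -0.2,"wz": 0.4},
    {"dx": -0.9,"dy": -0.2,"wz": 0.4},
    {"dx": -1.0,"dy": -0.1,"wz": 0.4},
    {"dx": -0.9,"dy": -0.1,"wz": 0.4},
    {"dx": -1.0,"wz": 0.4},
  ],
)

```text
invalid input at $.targets[0]: expected keys dx, dy, dz, wx, wy, wz, jaw
```

All keys are required in each row, so I'll add them.

apply_moves(
  targets=[
    {"dx": -0.9,"dy": -0.9,"dz": -0.2,"wx": 0,"wy": 0,"wz": 0.4,"jaw": 1},
    {"dx": -0.9,"dy": -0.8,"dz": -0.2,"wx": 0,"wy": 0,"wz": 0.4,"jaw": 1},
    {"dx": -1.0,"dy": -0.8,"dz": -0.2,"wx": 0,"wy": 0,"wz": 0.4,"jaw": 1},
    {"dx": -1.0,"dy": -0.8,"dz": -0.2,"wx": 0,"wy": 0,"wz": 0.4,"jaw": 1},
    {"dx": -1.0,"dy": -0.7,"dz": -0.2,"wx": 0,"wy": 0,"wz": 0.4,"jaw": 1},
  ],
)

```text
time: 0.65
tool_pos: [0.3427, 0.4405, 0.2611]
tcp_rot: [-0.971, -2.988, 0.001]
wrist_force: [1.0, 0.1, 0.2]
width: 1.003
```

apply_moves(
  targets=[
    {"dx": -1.0,"dy": -0.7,"dz": -0.2,"wx": 0,"wy": 0,"wz": 0.4,"jaw": 1},
    {"dx": -1.0,"dy": -0.6,"dz": -0.2,"wx": 0,"wy": 0,"wz": 0.4,"jaw": 1},
    {"dx": -1.0,"dy": -0.6,"dz": -0.2,"wx": 0,"wy": 0,"wz": 0.4,"jaw": 1},
    {"dx": -1.0,"dy": -0.5,"dz": -0.2,"wx": 0,"wy": 0,"wz": 0.4,"jaw": 1},
    {"dx": -1.0,"dy": -0.5,"dz": -0.2,"wx": 0,"wy": 0,"wz": 0.4,"jaw": 1},
  ],
)

```text
time: 1.15
tool_pos: [0.4, 0.2768, 0.2913]
tcp_rot: [1.279, 2.87, -0.0]
wrist_force: [0.7, 0.4, -0.6]
width: 1.001
```

apply_moves(
  targets=[
    {"dx": -1.0,"dy": -0.4,"dz": -0.2,"wx": 0,"wy": 0,"wz": 0.3,"jaw": 0.8},
    {"dx": -1.0,"dy": -0.3,"dz": -0.1,"wx": 0,"wy": 0,"wz": 0.4,"jaw": 0.8},
    {"dx": -0.9,"dy": -0.3,"dz": 0,"wx": 0,"wy": 0,"wz": 0.4,"jaw": 0.8},
    {"dx": -0.9,"dy": -0.3,"dz": 0,"wx": 0,"wy": 0,"wz": 0.4,"jaw": 0.8},
    {"dx": -0.9,"dy": -0.2,"dz": 0,"wx": 0,"wy": 0,"wz": 0.4,"jaw": 0.8},
  ],
)

```text
time: 1.65
tool_pos: [0.451, 0.138, 0.3001]
tcp_rot: [-1.558, -2.728, 0.0]
wrist_force: [0.2, -0.1, 0.1]
width: 0.796
```

apply_moves(
  targets=[
    {"dx": -0.9,"dy": -0.2,"dz": 0,"wx": 0,"wy": 0,"wz": 0.4,"jaw": 0.7},
    {"dx": -0.9,"dy": -0.2,"dz": 0,"wx": 0,"wy": 0,"wz": 0.4,"jaw": 0.7},
    {"dx": -1.0,"dy": -0.1,"dz": 0,"wx": 0,"wy": 0,"wz": 0.4,"jaw": 0.7},
    {"dx": -0.9,"dy": -0.1,"dz": 0,"wx": 0,"wy": 0,"wz": 0.4,"jaw": 0.7},
    {"dx": -1.0,"dy": 0,"dz": 0,"wx": 0,"wy": 0,"wz": 0.4,"jaw": 0.7},
  ],
)

```text
time: 2.15
tool_pos: [0.4962, 0.0031, 0.3]
tcp_rot: [-1.834, -2.55, 0.0]
wrist_force: [0.8, 0.1, 0.4]
width: 0.701
```

```bash
sed -i 's/            if abs(v)>1e-9:r\[kk\]=float(v)/            r[kk]=float(v)+0.0/' plan.py; cat > look.py <<'E'
import sys
from h import *
from workcell import bot,cams
def look(name):
    s=bot.read_state();c=cams.read_camera("wrist");T=wristT(s,c)
    cv2.imwrite(f"pics/{name}.png",c["color"][:,:,::-1]);np.savez(name+".npz",T=T,**c)
    print({k:np.round(s[k],3).tolist() for k in("time","q","tool_pos","tcp_rot","wrist_force","width")})
    return s,c,T,cloud(c,T)
if __name__=="__main__":look(sys.argv[1])
E
python3 look.py w1
```

```text
{'time': 2.15, 'q': [-0.044, -0.116, 1.884, 0.0, 1.373, -0.368], 'tool_pos': [0.496, 0.003, 0.3], 'tcp_rot': [-1.834, -2.55, 0.0], 'wrist_force': [0.761, 0.143, 0.366], 'width': 0.701}
```

View pics/w1.png

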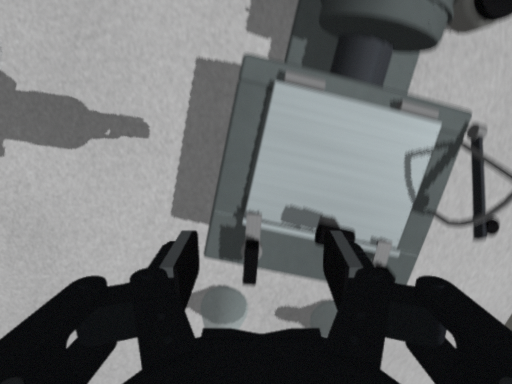

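```bash
cat > bars.py <<'E'
from h import *
import sys
def bars(W,lo=.150,hi=.168,roi=(.45,.72,-.16,-.02)):
    x,y,z=W[...,0],W[...,1],W[...,2]
    m=(x>roi[0])&(x<roi[1])&(y>roi[2])&(y<roi[3])&(z>lo)&(z<hi)
    nn,lab,st,ce=cv2.connectedComponentsWithStats(m.astype(np.uint8))
    for i in range(1,nn):
        if st[i,4]>60:
            q=W[lab==i];r=cv2.minAreaRect(q[:,:2].astype(np.float32))
            uu,ss,vt=np.linalg.svd(q[:,:2]-q[:,:2].mean(0),full_matrices=False)
            print(st[i,4],"px",ce[i].round(),np.round(r[0],4),np.round(r[1],3),"axis",np.degrees(np.arctan2(vt[0,1],vt[0,0]))%180,"zmed",np.nanmedian(q[:,2]))
if __name__=="__main__":
    c=dict(np.load(sys.argv[1]+".npz"));bars(cloud(c,c["T"]))
E
python3 bars.py w1; python3 - <<'E'
from plan import *
plan(np.array([.514,-.0868,.30]),down(14),nr=1,jaw=.6)
E
```

```text
75 px [317. 231.] [ 0.5636 -0.0292] [0.001 0.018] axis 96.4121779423002 zmed 0.16114955752039778
562 px [250. 263.] [ 0.5138 -0.0862] [0.014 0.043] axis 103.91517016033464 zmed 0.15876771385214708
[{"dx": -1.0, "dy": -0.1, "dz": 0.0, "wx": 0.0, "wy": 0.0, "wz": 0.2, "jaw": 0.6}, {"dx": -1.0, "dy": -0.1, "dz": 0.0, "wx": 0.0, "wy": 0.0, "wz": 0.3, "jaw": 0.6}, {"dx": -0.9, "dy": -0.1, "dz": 0.0, "wx": 0.0, "wy": 0.0, "wz": 0.2, "jaw": 0.6}]
end [ 0.5146 -0.0865  0.3003] n 3
```

The image shows the near knob bar at (250,262) with its tongue, the far tongue at (382,250), the grip at (335,232), and the index arm from (478,130) to (490,228). The near bar is at (0.5138, -0.0862), with its axis at 103.9°.

apply_moves(
  targets=[
    {"dx": -1.0,"dy": -0.1,"dz": 0.0,"wx": 0.0,"wy": 0.0,"wz": 0.2,"jaw": 0.6},
    {"dx": -1.0,"dy": -0.1,"dz": 0.0,"wx": 0.0,"wy": 0.0,"wz": 0.3,"jaw": 0.6},
    {"dx": -0.9,"dy": -0.1,"dz": 0.0,"wx": 0.0,"wy": 0.0,"wz": 0.2,"jaw": 0.6},
    {"dx": 0,"dy": 0,"dz": 0.0,"wx": 0.0,"wy": 0.0,"wz": 0,"jaw": 0.6},
  ],
)

```text
time: 2.6
tool_pos: [0.5137, -0.0841, 0.2998]
tcp_rot: [1.928, 2.48, -0.002]
wrist_force: [0.0, 0.6, -0.1]
width: 0.601
```

```bash
python3 - <<'E'
from plan import *
s=bot.read_state();print(s["tool_pos"],R.from_rotvec(s["tcp_rot"]).as_matrix().round(3))
plan(np.array([.5138,-.0862,.134]),down(13.9),nr=2,jaw=.5)
E
```

```text
[ 0.51369232 -0.08407591  0.29979977] [[-0.247  0.969 -0.001]
 [ 0.969  0.247 -0.001]
 [-0.001 -0.001 -1.   ]]
[{"dx": -0.01, "dy": 0.0, "dz": 0.92, "wx": 0.0, "wy": 0.0, "wz": 0.01, "jaw": 0.5}, {"dx": -0.01, "dy": 0.0, "dz": 0.92, "wx": 0.0, "wy": 0.0, "wz": 0.01, "jaw": 0.5}, {"dx": -0.01, "dy": 0.0, "dz": 0.92, "wx": 0.0, "wy": 0.0, "wz": 0.01, "jaw": 0.5}, {"dx": -0.01, "dy": 0.0, "dz": 0.92, "wx": 0.0, "wy": 0.0, "wz": 0.01, "jaw": 0.5}, {"dx": -0.01, "dy": 0.0, "dz": 0.92, "wx": 0.0, "wy": 0.0, "wz": 0.01, "jaw": 0.5}]
[{"dx": -0.01, "dy": -0.01, "dz": 0.93, "wx": -0.01, "wy": 0.01, "wz": 0.01, "jaw": 0.5}]
end [ 0.5137 -0.0861  0.1339] n 6
```

apply_moves(
  targets=[
    {"dx": 0,"dy": 0,"dz": 0.92,"wx": 0,"wy": 0,"wz": 0,"jaw": 0.5},
    {"dx": 0,"dy": 0,"dz": 0.92,"wx": 0,"wy": 0,"wz": 0,"jaw": 0.5},
    {"dx": 0,"dy": 0,"dz": 0.92,"wx": 0,"wy": 0,"wz": 0,"jaw": 0.5},
    {"dx": 0,"dy": 0,"dz": 0.92,"wx": 0,"wy": 0,"wz": 0,"jaw": 0.5},
    {"dx": 0,"dy": 0,"dz": 0.92,"wx": 0,"wy": 0,"wz": 0,"jaw": 0.5},
  ],
  newtons=50,
)

```text
time: 3.1
tool_pos: [0.5133, -0.0805, 0.1611]
tcp_rot: [-1.923, -2.484, -0.001]
wrist_force: [0.1, -0.9, 0.7]
width: 0.499
```

apply_moves(
  targets=[
    {"dx": 0,"dy": 0,"dz": 0.9,"wx": 0,"wy": 0,"wz": 0,"jaw": 0.5},
    {"dx": 0,"dy": 0,"dz": 0,"wx": 0,"wy": 0,"wz": 0,"jaw": 0.5},
  ],
)

```text
time: 3.3
tool_pos: [0.5097, -0.0799, 0.1309]
tcp_rot: [-1.918, -2.477, 0.006]
wrist_force: [-1.1, 0.1, 0.8]
width: 0.503
```

```bash
python3 look.py w2; python3 bars.py w2
```

```text
{'time': 3.3, 'q': [-0.204, 0.057, 2.038, 0.0, 1.056, -0.457], 'tool_pos': [0.51, -0.08, 0.131], 'tcp_rot': [-1.918, -2.477, 0.006], 'wrist_force': [-1.082, 0.141, 0.81], 'width': 0.503}
1138 px [436. 193.] [ 0.5644 -0.0298] [0.005 0.02 ] axis 96.7009001978799 zmed 0.1614924598751181
70 px [466. 224.] [ 0.5759 -0.0364] [0.013 0.002] axis 5.077508475095089 zmed 0.16732586826977036
3177 px [268. 281.] [ 0.514  -0.0855] [0.014 0.042] axis 104.2270697516384 zmed 0.1587717984294562
888 px [199. 262.] [ 0.4866 -0.0835] [0.014 0.023] axis 125.34994184129778 zmed 0.15918229006305581
910 px [322. 262.] [ 0.5309 -0.0724] [0.023 0.014] axis 85.28864420979095 zmed 0.1591324740862079
```

View pics/w2.png

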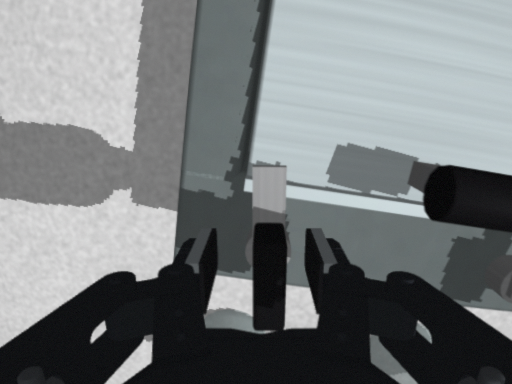

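The fingers straddle the near bar at (268,280), with the bar about 3 mm off centre and 6 mm off along its length. I'll correct that, then pinch.

apply_moves(
  targets=[
    {"dx": -0.2,"dy": 0.1,"dz": -0.08,"wx": 0,"wy": 0,"wz": 0,"jaw": 0.4},
    {"dx": 0,"dy": 0,"dz": 0,"wx": 0,"wy": 0,"wz": 0,"jaw": 0.2},
    {"dx": 0,"dy": 0,"dz": 0,"wx": 0,"wy": 0,"wz": 0,"jaw": 0},
    {"dx": 0,"dy": 0,"dz": 0,"wx": 0,"wy": 0,"wz": 0,"jaw": 0},
    {"dx": 0,"dy": 0,"dz": 0,"wx": 0,"wy": 0,"wz": 0,"jaw": 0},
  ],
  newtons=50,
)

```text
time: 3.85
tool_pos: [0.5159, -0.0884, 0.1404]
tcp_rot: [-1.922, -2.483, 0.008]
wrist_force: [-12.0, -4.7, 13.2]
width: 0.154
```

```bash
python3 look.py w3; python3 bars.py w3
```

```text
{'time': 3.85, 'q': [-0.215, 0.057, 2.018, -0.005, 1.07, -0.466], 'tool_pos': [0.516, -0.088, 0.14], 'tcp_rot': [-1.922, -2.483, 0.008], 'wrist_force': [-12.032, -4.746, 13.174], 'width': 0.154}
1166 px [427. 169.] [ 0.58   -0.0292] [0.036 0.019] axis 156.8914972897989 zmed 0.16317042048565694
3973 px [260. 249.] [ 0.514  -0.0858] [0.039 0.036] axis 105.86709081624562 zmed 0.15888077587939659
```

apply_moves(
  targets=[
    {"dx": 0,"dy": 0,"dz": 0,"wx": 0,"wy": 0,"wz": 0,"jaw": 0},
    {"dx": 0,"dy": 0,"dz": 0,"wx": 0,"wy": 0,"wz": 0,"jaw": 0},
  ],
)

```text
time: 4.1
tool_pos: [0.5159, -0.0884, 0.1404]
tcp_rot: [-1.922, -2.483, 0.008]
wrist_force: [-13.1, -5.1, 11.4]
width: 0.151
```

View pics/w3.png

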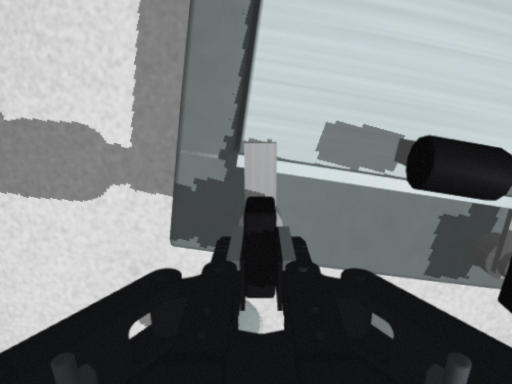

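apply_moves(
  targets=[
    {"dx": 0.08,"dy": -0.08,"dz": -0.05,"wx": 0,"wy": 0,"wz": 0,"jaw": 0},
    {"dx": 0,"dy": 0,"dz": 0,"wx": 0,"wy": 0,"wz": 0,"jaw": 0},
  ],
)

```text
time: 4.3
tool_pos: [0.5156, -0.0883, 0.1405]
tcp_rot: [1.92, 2.48, -0.006]
wrist_force: [-0.2, -9.8, -4.8]
width: 0.153
```

apply_moves(
  targets=[
    {"dx": 0,"dy": 0,"dz": 0,"wx": 0,"wy": 0,"wz": -0.8,"jaw": 0},
    {"dx": 0,"dy": 0,"dz": 0,"wx": 0,"wy": 0,"wz": -0.8,"jaw": 0},
    {"dx": 0,"dy": 0,"dz": 0,"wx": 0,"wy": 0,"wz": -0.8,"jaw": 0},
    {"dx": 0,"dy": 0,"dz": 0,"wx": 0,"wy": 0,"wz": -0.8,"jaw": 0},
  ],
)

```text
time: 4.7
tool_pos: [0.5163, -0.088, 0.1405]
tcp_rot: [1.476, 2.768, -0.005]
wrist_force: [1.5, -9.2, -4.3]
width: 0.152
```

```bash
python3 look.py w4; python3 bars.py w4
```

```text
{'time': 4.7, 'q': [-0.213, 0.052, 2.023, -0.005, 1.062, -0.802], 'tool_pos': [0.516, -0.088, 0.141], 'tcp_rot': [1.476, 2.768, -0.005], 'wrist_force': [1.474, -9.159, -4.329], 'width': 0.152}
1276 px [440. 225.] [ 0.5765 -0.0348] [0.018 0.039] axis 154.01254183597376 zmed 0.16272384852684563
3967 px [260. 250.] [ 0.5139 -0.086 ] [0.039 0.036] axis 124.41506946912 zmed 0.15885959278795314
226 px [505. 335.] [ 0.6478 -0.056 ] [0.01  0.005] axis 95.93194523311132 zmed 0.15323572700381632
```

View pics/w4.png

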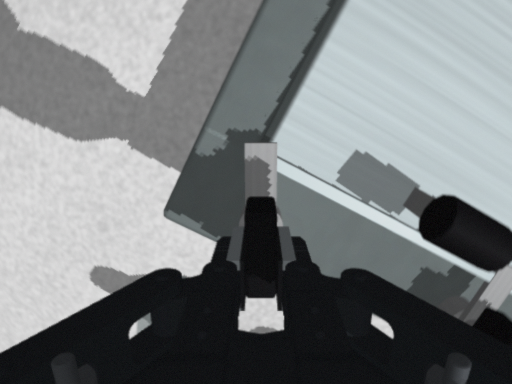

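The tongue at (262,170) has turned with the tool, so I'll keep going.

apply_moves(
  targets=[
    {"dx": 0,"dy": 0,"dz": 0,"wx": 0,"wy": 0,"wz": -1,"jaw": 0},
    {"dx": 0,"dy": 0,"dz": 0,"wx": 0,"wy": 0,"wz": -1,"jaw": 0},
    {"dx": 0,"dy": 0,"dz": 0,"wx": 0,"wy": 0,"wz": -1,"jaw": 0},
    {"dx": 0,"dy": 0,"dz": 0,"wx": 0,"wy": 0,"wz": -1,"jaw": 0},
    {"dx": 0,"dy": 0,"dz": 0,"wx": 0,"wy": 0,"wz": -1,"jaw": 0},
  ],
)

```text
time: 5.25
tool_pos: [0.517, -0.0872, 0.1405]
tcp_rot: [0.708, 3.055, -0.004]
wrist_force: [3.9, -5.4, -6.5]
width: 0.149
```

apply_moves(
  targets=[
    {"dx": 0,"dy": 0,"dz": 0,"wx": 0,"wy": 0,"wz": -1,"jaw": 0},
    {"dx": 0,"dy": 0,"dz": 0,"wx": 0,"wy": 0,"wz": -1,"jaw": 0},
    {"dx": 0,"dy": 0,"dz": 0,"wx": 0,"wy": 0,"wz": -1,"jaw": 0},
    {"dx": 0,"dy": 0,"dz": 0,"wx": 0,"wy": 0,"wz": -1,"jaw": 0},
    {"dx": 0,"dy": 0,"dz": 0,"wx": 0,"wy": 0,"wz": -1,"jaw": 0},
  ],
)

```text
time: 5.75
tool_pos: [0.5172, -0.0861, 0.1406]
tcp_rot: [-0.105, 3.135, -0.003]
wrist_force: [3.5, -3.4, -6.1]
width: 0.15
```

```bash
python3 - <<'E'
from workcell import bot
from h import *
s=bot.read_state();M=R.from_rotvec(s["tcp_rot"]).as_matrix();print(M.round(3),np.degrees(np.arctan2(M[1,1],M[0,1])),s["torque"],s["wrist_force"],s["q"])
E
```

```text
[[-0.998 -0.067  0.005]
 [-0.067  0.998 -0.002]
 [-0.005 -0.002 -1.   ]] 93.84743620973596 [-0.53954964 -0.50073051 -0.92186846] [ 3.50065683 -3.44257456 -6.13833967] [-2.11947382e-01  5.25768959e-02  2.02258183e+00 -8.99319330e-04
  1.06132584e+00 -1.84946261e+00]
```

The moment about z is -0.92 N m, far above the turning moment, so the knob is at its stop. I'll release and rise.

apply_moves(
  targets=[
    {"dx": 0,"dy": 0,"dz": 0,"wx": 0,"wy": 0,"wz": 0.4,"jaw": 0.5},
    {"dx": 0,"dy": 0,"dz": 0,"wx": 0,"wy": 0,"wz": 0,"jaw": 0.5},
    {"dx": 0,"dy": 0,"dz": -0.9,"wx": 0,"wy": 0,"wz": 0,"jaw": 0.5},
    {"dx": 0,"dy": 0,"dz": -0.9,"wx": 0,"wy": 0,"wz": 0,"jaw": 0.5},
    {"dx": 0,"dy": 0,"dz": -0.9,"wx": 0,"wy": 0,"wz": 0,"jaw": 0.5},
  ],
)

```text
time: 6.25
tool_pos: [0.5156, -0.085, 0.2224]
tcp_rot: [-0.036, 3.14, -0.0]
wrist_force: [0.8, 0.3, -0.7]
width: 0.5
```

```bash
python3 look.py w5; python3 bars.py w5; python3 - <<'E'
from plan import *
plan(np.array([.6565,-.0712,.22]),down(9.5),nr=1,jaw=.5)
E
```

```text
{'time': 6.25, 'q': [-0.211, -0.021, 1.938, 0.0, 1.223, -1.805], 'tool_pos': [0.516, -0.085, 0.222], 'tcp_rot': [-0.036, 3.14, -0.0], 'wrist_force': [0.75, 0.259, -0.728], 'width': 0.5}
1196 px [258. 199.] [ 0.5133 -0.0868] [0.041 0.014] axis 1.5725053923332108 zmed 0.1586931373692803
[{"dx": -0.3, "dy": 0.0, "dz": 0.0, "wx": 0.0, "wy": 0.0, "wz": 1.0, "jaw": 0.5}, {"dx": -0.3, "dy": 0.1, "dz": 0.0, "wx": 0.0, "wy": 0.0, "wz": 1.0, "jaw": 0.5}, {"dx": -0.3, "dy": 0.1, "dz": 0.0, "wx": 0.0, "wy": 0.0, "wz": 1.0, "jaw": 0.5}, {"dx": -0.3, "dy": 0.1, "dz": 0.0, "wx": 0.0, "wy": 0.0, "wz": 1.0, "jaw": 0.5}, {"dx": -0.3, "dy": 0.2, "dz": 0.0, "wx": 0.0, "wy": 0.0, "wz": 1.0, "jaw": 0.5}]
[{"dx": -0.3, "dy": 0.2, "dz": 0.0, "wx": 0.0, "wy": 0.0, "wz": 1.0, "jaw": 0.5}, {"dx": -0.3, "dy": 0.2, "dz": 0.0, "wx": 0.0, "wy": 0.0, "wz": 1.0, "jaw": 0.5}, {"dx": -0.2, "dy": 0.2, "dz": 0.0, "wx": 0.0, "wy": 0.0, "wz": 0.9, "jaw": 0.5}, {"dx": -0.2, "dy": 0.3, "dz": 0.1, "wx": 0.0, "wy": 0.0, "wz": 1.0, "jaw": 0.5}, {"dx": -0.2, "dy": 0.3, "dz": 0.0, "wx": 0.0, "wy": 0.0, "wz": 0.9, "jaw": 0.5}]
[{"dx": -0.1, "dy": 0.3, "dz": 0.1, "wx": 0.0, "wy": 0.0, "wz": 1.0, "jaw": 0.5}, {"dx": -0.1, "dy": 0.3, "dz": 0.0, "wx": 0.0, "wy": 0.0, "wz": 0.9, "jaw": 0.5}, {"dx": -0.1, "dy": 0.3, "dz": 0.1, "wx": 0.0, "wy": 0.0, "wz": 1.0, "jaw": 0.5}, {"dx": -0.1, "dy": 0.3, "dz": 0.0, "wx": 0.1, "wy": 0.0, "wz": 0.9, "jaw": 0.5}]
end [ 0.6554 -0.0719  0.2204] n 14
```

View pics/w5.png

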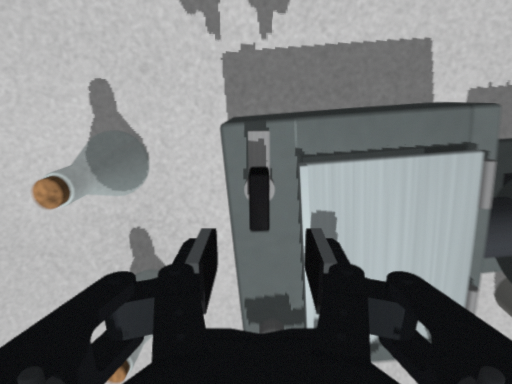

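The near bar at (259,198) and its tongue are now parallel to the hinge, with the axis at 181.6°, so it has turned about 86°. On to the far knob.

apply_moves(
  targets=[
    {"dx": -0.3,"dy": 0.0,"dz": 0.0,"wx": 0.0,"wy": 0.0,"wz": 1.0,"jaw": 0.5},
    {"dx": -0.3,"dy": 0.1,"dz": 0.0,"wx": 0.0,"wy": 0.0,"wz": 1.0,"jaw": 0.5},
    {"dx": -0.3,"dy": 0.1,"dz": 0.0,"wx": 0.0,"wy": 0.0,"wz": 1.0,"jaw": 0.5},
    {"dx": -0.3,"dy": 0.1,"dz": 0.0,"wx": 0.0,"wy": 0.0,"wz": 1.0,"jaw": 0.5},
    {"dx": -0.3,"dy": 0.2,"dz": 0.0,"wx": 0.0,"wy": 0.0,"wz": 1.0,"jaw": 0.5},
  ],
)

```text
time: 6.8
tool_pos: [0.5638, -0.079, 0.2213]
tcp_rot: [0.785, 3.04, 0.0]
wrist_force: [0.4, -0.6, -0.1]
width: 0.498
```

apply_moves(
  targets=[
    {"dx": -0.3,"dy": 0.2,"dz": 0.0,"wx": 0.0,"wy": 0.0,"wz": 1.0,"jaw": 0.5},
    {"dx": -0.3,"dy": 0.2,"dz": 0.0,"wx": 0.0,"wy": 0.0,"wz": 1.0,"jaw": 0.5},
    {"dx": -0.2,"dy": 0.2,"dz": 0.0,"wx": 0.0,"wy": 0.0,"wz": 0.9,"jaw": 0.5},
    {"dx": -0.2,"dy": 0.3,"dz": 0.1,"wx": 0.0,"wy": 0.0,"wz": 1.0,"jaw": 0.5},
    {"dx": -0.2,"dy": 0.3,"dz": 0.0,"wx": 0.0,"wy": 0.0,"wz": 0.9,"jaw": 0.5},
  ],
)

```text
time: 7.3
tool_pos: [0.6151, -0.0747, 0.2178]
tcp_rot: [1.516, 2.75, 0.001]
wrist_force: [-0.4, -0.6, -0.1]
width: 0.504
```

apply_moves(
  targets=[
    {"dx": -0.1,"dy": 0.3,"dz": 0.1,"wx": 0.0,"wy": 0.0,"wz": 1.0,"jaw": 0.5},
    {"dx": -0.1,"dy": 0.3,"dz": 0.0,"wx": 0.0,"wy": 0.0,"wz": 0.9,"jaw": 0.5},
    {"dx": -0.1,"dy": 0.3,"dz": 0.1,"wx": 0.0,"wy": 0.0,"wz": 1.0,"jaw": 0.5},
    {"dx": -0.1,"dy": 0.3,"dz": 0.0,"wx": 0.1,"wy": 0.0,"wz": 0.9,"jaw": 0.5},
    {"dx": 0,"dy": 0,"dz": 0,"wx": 0,"wy": 0,"wz": 0,"jaw": 0.5},
  ],
)

```text
time: 7.8
tool_pos: [0.6534, -0.0713, 0.2119]
tcp_rot: [-2.023, -2.398, 0.011]
wrist_force: [-0.6, -0.1, 0.6]
width: 0.498
```

```bash
python3 look.py w6; python3 bars.py w6; python3 - <<'E'
from plan import *
from workcell import bot
s=bot.read_state();print(R.from_rotvec(s["tcp_rot"]).as_matrix().round(3))
# index fit
c=dict(np.load("w6.npz"))
O=np.array([.5747,.0287,0]);W=(cloud(c,c["T"])-O)@R.from_euler('z',5.6,degrees=True).as_matrix()
x,y,z=W[...,0],W[...,1],W[...,2]
m=(x>.118)&(x<.150)&(y>-.07)&(y<.11)&(z>.112)&(z<.26)
q=W[m];print(len(q),(q[np.argsort(q[:,1])][::30]*1000).round(0).astype(int).tolist())
E
```

```text
{'time': 7.8, 'q': [-0.145, 0.248, 1.66, -0.004, 1.242, -0.313], 'tool_pos': [0.653, -0.071, 0.212], 'tcp_rot': [-2.023, -2.398, 0.011], 'wrist_force': [-0.591, -0.128, 0.623], 'width': 0.498}
300 px [170. 134.] [ 0.5843 -0.0352] [0.037 0.015] axis 23.45424332727245 zmed 0.16500884518170733
1322 px [268. 207.] [ 0.6572 -0.0711] [0.014 0.042] axis 100.03853573866547 zmed 0.15879877393274036
1484 px [ 58. 193.] [ 0.5145 -0.0863] [0.044 0.015] axis 1.7905245367983968 zmed 0.1586734777534817
[[-0.17   0.985 -0.009]
 [ 0.985  0.17  -0.002]
 [-0.001 -0.009 -1.   ]]
2732 [[120, -26, 139], [130, -25, 174], [120, -24, 143], [122, -24, 146], [130, -23, 175], [121, -22, 151], [121, -22, 151], [120, -21, 151], [130, -21, 181], [128, -20, 172], [119, -20, 155], [122, -19, 157], [118, -19, 148], [131, -18, 183], [120, -18, 161], [139, -18, 172], [139, -17, 174], [128, -17, 181], [128, -17, 183], [131, -16, 182], [128, -16, 182], [118, -16, 159], [140, -15, 176], [138, -15, 177], [136, -15, 177], [121, -14, 166], [131, -14, 181], [119, -14, 168], [121, -14, 167], [120, -13, 169], [140, -13, 178], [
[... 272 characters left out ...]
-8, 179], [139, -8, 179], [128, -7, 177], [128, -7, 164], [135, -7, 178], [140, -7, 179], [138, -6, 179], [120, -6, 179], [139, -6, 179], [118, -5, 180], [128, -5, 165], [135, -5, 177], [128, -4, 174], [128, -4, 172], [130, -4, 174], [119, -3, 181], [135, -3, 176], [133, -3, 177], [131, -2, 172], [139, -2, 176], [136, -2, 175], [143, -1, 174], [136, -1, 173], [119, -1, 183], [119, 0, 185], [120, 1, 187], [123, 1, 187], [130, 2, 170], [120, 3, 190], [121, 4, 189], [123, 4, 189], [118, 5, 190], [120, 6, 192], [119, 7, 193], [121, 7, 193], [118, 8, 191], [122, 9, 194], [119, 10, 193], [120, 11, 195], [128, 14, 153], [128, 17, 150], [128, 19, 146], [128, 21, 158], [128, 23, 151], [128, 27, 141]]
```

View pics/w6.png

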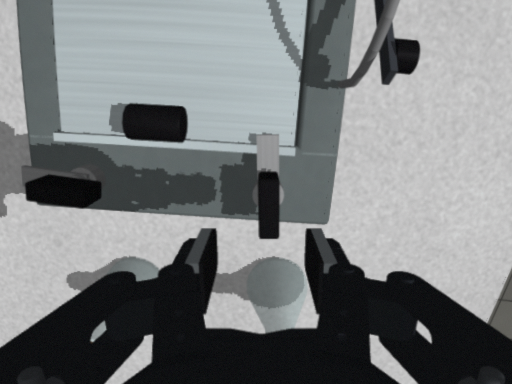

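The far bar at (268,205) is centred between the fingers and the index arm at (388,40) is clear. Descending.

apply_moves(
  targets=[
    {"dx": 0,"dy": 0.15,"dz": 0.8,"wx": -0.1,"wy": 0,"wz": 0,"jaw": 0.5},
    {"dx": 0,"dy": 0,"dz": 0.8,"wx": 0,"wy": 0,"wz": 0,"jaw": 0.5},
    {"dx": 0,"dy": 0,"dz": 0.8,"wx": 0,"wy": 0,"wz": 0,"jaw": 0.5},
    {"dx": 0,"dy": 0,"dz": 0,"wx": 0,"wy": 0,"wz": 0,"jaw": 0.5},
  ],
)

```text
time: 8.25
tool_pos: [0.6526, -0.0702, 0.1352]
tcp_rot: [-2.02, -2.398, 0.007]
wrist_force: [-0.8, 0.1, 0.2]
width: 0.5
```

```bash
python3 look.py w7; python3 bars.py w7
```

```text
{'time': 8.25, 'q': [-0.145, 0.305, 1.734, -0.001, 1.109, -0.315], 'tool_pos': [0.653, -0.07, 0.135], 'tcp_rot': [-2.02, -2.398, 0.007], 'wrist_force': [-0.8, 0.108, 0.236], 'width': 0.5}
747 px [128. 151.] [ 0.5889 -0.0345] [0.032 0.013] axis 42.14992152542504 zmed 0.16332374812031755
63 px [ 55. 164.] [ 0.57   -0.0378] [0.01  0.003] axis 5.728371316766555 zmed 0.16735147815420526
3064 px [272. 266.] [ 0.6573 -0.0713] [0.014 0.043] axis 100.51844640354405 zmed 0.15879974369848884
240 px [  4. 247.] [ 0.535 -0.085] [0.005 0.014] axis 93.95784334121679 zmed 0.15243266301364783
861 px [200. 257.] [ 0.6291 -0.072 ] [0.014 0.023] axis 125.10087121771372 zmed 0.15984695330528556
903 px [322. 257.] [ 0.6744 -0.0641] [0.023 0.014] axis 76.37186523986257 zmed 0.15946475846113586
```

apply_moves(
  targets=[
    {"dx": -0.06,"dy": 0.15,"dz": -0.1,"wx": 0,"wy": 0,"wz": 0,"jaw": 0.4},
    {"dx": 0,"dy": 0,"dz": 0,"wx": 0,"wy": 0,"wz": 0,"jaw": 0.2},
    {"dx": 0,"dy": 0,"dz": 0,"wx": 0,"wy": 0,"wz": 0,"jaw": 0},
    {"dx": 0,"dy": 0,"dz": 0,"wx": 0,"wy": 0,"wz": 0,"jaw": 0},
    {"dx": 0,"dy": 0,"dz": 0,"wx": 0,"wy": 0,"wz": 0,"jaw": 0},
  ],
  newtons=50,
)

```text
time: 8.8
tool_pos: [0.6588, -0.0727, 0.1452]
tcp_rot: [-2.025, -2.4, 0.006]
wrist_force: [-11.6, -2.0, 9.9]
width: 0.146
```

apply_moves(
  targets=[
    {"dx": 0,"dy": 0,"dz": 0,"wx": 0,"wy": 0,"wz": -0.8,"jaw": 0},
    {"dx": 0,"dy": 0,"dz": 0,"wx": 0,"wy": 0,"wz": -0.8,"jaw": 0},
    {"dx": 0,"dy": 0,"dz": 0,"wx": 0,"wy": 0,"wz": -0.8,"jaw": 0},
  ],
)

```text
time: 9.1
tool_pos: [0.6591, -0.0726, 0.1452]
tcp_rot: [-1.704, -2.638, 0.005]
wrist_force: [-10.6, -2.4, 10.2]
width: 0.145
```

```bash
python3 look.py w8; python3 bars.py w8
```

```text
{'time': 9.1, 'q': [-0.146, 0.306, 1.714, -0.003, 1.124, -0.569], 'tool_pos': [0.659, -0.073, 0.145], 'tcp_rot': [-1.704, -2.638, 0.005], 'wrist_force': [-10.623, -2.38, 10.203], 'width': 0.145}
710 px [145. 109.] [ 0.5847 -0.0353] [0.036 0.015] axis 25.05647592448142 zmed 0.16448528743918975
246 px [  4. 166.] [ 0.5349 -0.0844] [0.005 0.015] axis 97.88456889121734 zmed 0.15249182117907595
3653 px [260. 247.] [ 0.6574 -0.0713] [0.039 0.037] axis 115.25493029897824 zmed 0.1588917810370942
```

View pics/w8.png

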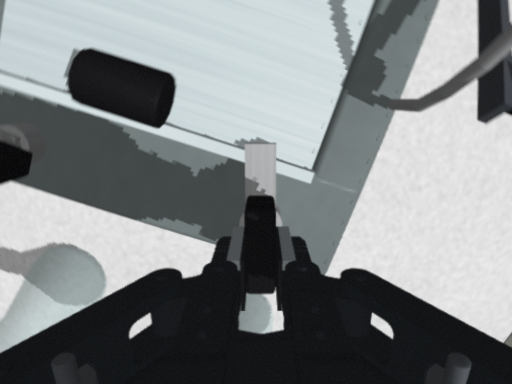

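The far tongue at (262,170) is turning with the fingers. About 70° remains.

apply_moves(
  targets=[
    {"dx": 0,"dy": 0,"dz": 0,"wx": 0,"wy": 0,"wz": -1,"jaw": 0},
    {"dx": 0,"dy": 0,"dz": 0,"wx": 0,"wy": 0,"wz": -1,"jaw": 0},
    {"dx": 0,"dy": 0,"dz": 0,"wx": 0,"wy": 0,"wz": -1,"jaw": 0},
    {"dx": 0,"dy": 0,"dz": 0,"wx": 0,"wy": 0,"wz": -1,"jaw": 0},
    {"dx": 0,"dy": 0,"dz": 0,"wx": 0,"wy": 0,"wz": -1,"jaw": 0},
  ],
)

```text
time: 9.65
tool_pos: [0.6595, -0.0722, 0.1451]
tcp_rot: [-0.962, -2.989, 0.003]
wrist_force: [-10.4, 0.2, 8.7]
width: 0.15
```

apply_moves(
  targets=[
    {"dx": 0,"dy": 0,"dz": 0,"wx": 0,"wy": 0,"wz": -1,"jaw": 0},
    {"dx": 0,"dy": 0,"dz": 0,"wx": 0,"wy": 0,"wz": -1,"jaw": 0},
    {"dx": 0,"dy": 0,"dz": 0,"wx": 0,"wy": 0,"wz": -1,"jaw": 0},
    {"dx": 0,"dy": 0,"dz": 0,"wx": 0,"wy": 0,"wz": -1,"jaw": 0},
    {"dx": 0,"dy": 0,"dz": 0,"wx": 0,"wy": 0,"wz": -1,"jaw": 0},
  ],
)

```text
time: 10.15
tool_pos: [0.6597, -0.0717, 0.1452]
tcp_rot: [-0.156, -3.136, 0.001]
wrist_force: [-9.1, 0.8, 8.5]
width: 0.149
```

apply_moves(
  targets=[
    {"dx": 0,"dy": 0,"dz": 0,"wx": 0,"wy": 0,"wz": -1,"jaw": 0},
    {"dx": 0,"dy": 0,"dz": 0,"wx": 0,"wy": 0,"wz": -0.8,"jaw": 0},
  ],
)

```text
time: 10.35
tool_pos: [0.6597, -0.0715, 0.1452]
tcp_rot: [0.137, -3.137, -0.0]
wrist_force: [-8.0, 0.1, 9.4]
width: 0.146
```

```bash
python3 - <<'E'
from workcell import bot
from h import *
s=bot.read_state();M=R.from_rotvec(s["tcp_rot"]).as_matrix();print(M.round(3),np.degrees(np.arctan2(M[1,1],M[0,1])),s["torque"],s["wrist_force"],s["q"])
E
```

```text
[[-0.996 -0.087 -0.002]
 [-0.087  0.996  0.   ]
 [ 0.002  0.    -1.   ]] 95.00977418778912 [ 0.11131707  1.52414314 -1.29927959] [-7.99940855  0.05698288  9.37308585] [-1.45452189e-01  3.06037488e-01  1.71397587e+00 -1.95867549e-04
  1.12334058e+00 -1.80360087e+00]
```

The moment about z is -1.3 N m, so this knob is also at its stop. I'll release, rise and check.

apply_moves(
  targets=[
    {"dx": 0,"dy": 0,"dz": 0,"wx": 0,"wy": 0,"wz": 0.4,"jaw": 0.5},
    {"dx": 0,"dy": 0,"dz": 0,"wx": 0,"wy": 0,"wz": 0,"jaw": 0.5},
    {"dx": 0,"dy": 0,"dz": -0.9,"wx": 0,"wy": 0,"wz": 0,"jaw": 0.5},
    {"dx": 0,"dy": 0,"dz": -0.9,"wx": 0,"wy": 0,"wz": 0,"jaw": 0.5},
    {"dx": 0,"dy": 0,"dz": -0.9,"wx": 0,"wy": 0,"wz": 0,"jaw": 0.5},
  ],
)

```text
time: 10.85
tool_pos: [0.6612, -0.0717, 0.2249]
tcp_rot: [-0.069, 3.14, -0.001]
wrist_force: [-0.5, 0.4, 0.2]
width: 0.505
```

```bash
python3 look.py w9; python3 bars.py w9; python3 - <<'E'
from plan import *
plan(np.array([.580,-.027,.235]),down(95.9),nr=1,jaw=.5)
E
```

```text
{'time': 10.85, 'q': [-0.145, 0.248, 1.635, -0.001, 1.257, -1.76], 'tool_pos': [0.661, -0.072, 0.225], 'tcp_rot': [-0.069, 3.14, -0.001], 'wrist_force': [-0.501, 0.371, 0.153], 'width': 0.505}
142 px [247.   3.] [ 0.5345 -0.0858] [0.002 0.014] axis 93.34961355068619 zmed 0.1572871679364465
328 px [323.  86.] [ 0.5813 -0.0364] [0.033 0.004] axis 6.401350345223407 zmed 0.16595358271362942
1207 px [261. 195.] [ 0.6567 -0.0717] [0.042 0.014] axis 1.7610477324310478 zmed 0.15859928121215414
[{"dx": 0.9, "dy": 0.5, "dz": -0.1, "wx": 0.0, "wy": 0.0, "wz": -0.2, "jaw": 0.5}, {"dx": 0.9, "dy": 0.6, "dz": 0.0, "wx": 0.0, "wy": 0.0, "wz": -0.2, "jaw": 0.5}, {"dx": 0.9, "dy": 0.6, "dz": -0.1, "wx": 0.0, "wy": 0.1, "wz": -0.2, "jaw": 0.5}]
end [ 0.5799 -0.0264  0.2364] n 3
```

View pics/w9.png

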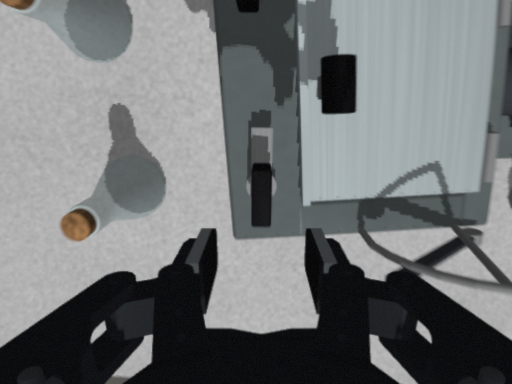

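Both bars, (261,195) and (247,3), lie parallel to the hinge at 181.7°, so both are loose. Now to the grip at (338,85).

apply_moves(
  targets=[
    {"dx": 0.9,"dy": 0.5,"dz": 0,"wx": 0.0,"wy": 0.0,"wz": -0.2,"jaw": 0.6},
    {"dx": 0.9,"dy": 0.5,"dz": 0.0,"wx": 0.0,"wy": 0.0,"wz": -0.2,"jaw": 0.6},
    {"dx": 0.9,"dy": 0.5,"dz": 0,"wx": 0.0,"wy": 0,"wz": -0.2,"jaw": 0.6},
    {"dx": 0,"dy": 0,"dz": 0,"wx": 0.0,"wy": 0,"wz": 0,"jaw": 0.6},
  ],
)

```text
time: 11.3
tool_pos: [0.5744, -0.0305, 0.2235]
tcp_rot: [0.17, -3.136, -0.0]
wrist_force: [-0.3, -0.4, -0.2]
width: 0.6
```

```bash
python3 look.py w10; python3 - <<'E'
from plan import *
from bars import bars
c=dict(np.load("w10.npz"));bars(cloud(c,c["T"]),lo=.15,hi=.185,roi=(.55,.61,-.06,.0))
plan(np.array([.580,-.027,.144]),down(95.9),nr=2,jaw=.6)
E
```

```text
{'time': 11.3, 'q': [-0.096, 0.082, 1.83, 0.0, 1.23, -1.775], 'tool_pos': [0.574, -0.031, 0.223], 'tcp_rot': [0.17, -3.136, -0.0], 'wrist_force': [-0.342, -0.433, -0.227], 'width': 0.6}
1691 px [264. 214.] [ 0.5801 -0.0271] [0.035 0.021] axis 5.710426169544476 zmed 0.17036697813451548
[{"dx": -0.04, "dy": 0.04, "dz": 0.89, "wx": 0.0, "wy": 0.0, "wz": 0.01, "jaw": 0.6}, {"dx": -0.05, "dy": 0.05, "dz": 0.89, "wx": 0.0, "wy": 0.01, "wz": 0.02, "jaw": 0.6}, {"dx": -0.04, "dy": 0.04, "dz": 0.88, "wx": -0.01, "wy": 0.0, "wz": 0.01, "jaw": 0.6}]
end [ 0.5799 -0.0271  0.1441] n 3
```

View pics/w10.png

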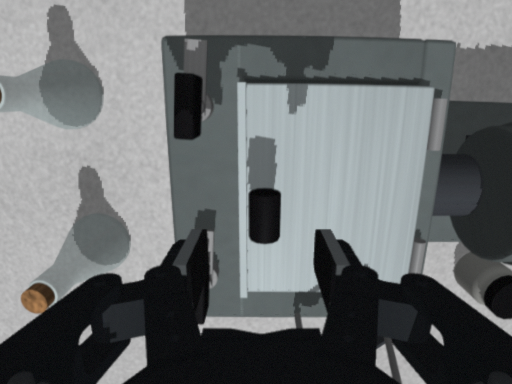

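The grip at (264,215) lies between the fingers, slightly left of centre. Descending with a small correction.

apply_moves(
  targets=[
    {"dx": -0.05,"dy": 0.05,"dz": 0.88,"wx": 0.0,"wy": 0.0,"wz": 0,"jaw": 0.6},
    {"dx": -0.05,"dy": 0.05,"dz": 0.88,"wx": 0.0,"wy": 0,"wz": 0,"jaw": 0.6},
    {"dx": -0.05,"dy": 0.05,"dz": 0.88,"wx": 0,"wy": 0.0,"wz": 0,"jaw": 0.6},
    {"dx": 0,"dy": 0,"dz": 0,"wx": 0.0,"wy": 0,"wz": 0,"jaw": 0.6},
  ],
)

```text
time: 11.75
tool_pos: [0.5793, -0.027, 0.14]
tcp_rot: [0.166, -3.131, -0.0]
wrist_force: [-1.8, 0.6, -0.4]
width: 0.603
```

```bash
python3 look.py w11; python3 - <<'E'
from plan import *
from bars import bars
c=dict(np.load("w11.npz"));bars(cloud(c,c["T"]),lo=.15,hi=.185,roi=(.55,.61,-.06,.0))
E
```

```text
{'time': 11.75, 'q': [-0.089, 0.164, 1.9, -0.001, 1.084, -1.766], 'tool_pos': [0.579, -0.027, 0.14], 'tcp_rot': [0.166, -3.131, -0.0], 'wrist_force': [-1.837, 0.555, -0.36], 'width': 0.603}
4477 px [259. 270.] [ 0.5802 -0.0272] [0.035 0.022] axis 5.8246160830761555 zmed 0.17022026159637121
1590 px [193. 265.] [ 0.5813 -0.0553] [0.024 0.007] axis 16.587744405974107 zmed 0.17088081494180257
1131 px [326. 269.] [ 5.756e-01 -5.000e-04] [0.023 0.003] axis 3.268523441155246 zmed 0.169940916549932
```

View pics/w11.png

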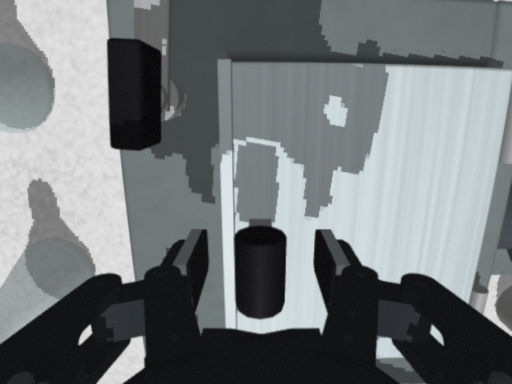

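The grip is centred between the fingers (235–285 px, fingers at 207/315). Before lifting, I'll fit the index angle from the clouds.

```bash
python3 - <<'E'
from h import *
O2=np.array([.5855,-.0787,0]);yaw=np.radians(5.85);Rz=R.from_euler('z',yaw).as_matrix()
O=O2+Rz@np.array([0,.107,0]);print("O",O)
allp=[]
for n in("top0","scene0","w1","w5","w6","w9"):
    c=dict(np.load(n+".npz"));T=c.get("T")
    W=(cloud(c,T)-O)@Rz;x,y,z=W[...,0],W[...,1],W[...,2]
    m=(x>.1265)&(x<.1335)&(y>-.03)&(y<.06)&(z>.125)&(z<.20)
    # restrict upper envelope
    q=W[m]
    m2=(x>.1265)&(x<.1335)&(y>0)&(y<.05)&(z>.125)&(z<.2)
    e=W[m2]
    if len(e)<8:print(n,len(e));continue
    # line fit x: upper envelope per 4mm bins
    b=((e[:,1])/.005).astype(int);env=np.array([[e[b==k,1].mean(),np.percentile(e[b==k,2],85)] for k in np.unique(b) if (b==k).sum()>1])
    p=np.polyfit(env[:,0],env[:,1],1);pm=np.polyfit(e[:,1],e[:,2],1)
    print(n,len(e),"slope env",np.arctan(-p[0]),"all",np.arctan(-pm[0]), (env*1000).round(0).tolist())
    nut=(x>.136)&(x<.146)&(y>-.04)&(y<.02)&(z>.15)&(z<.2)
    if nut.sum()>3:print("  nut",(W[nut].mean(0)*1000).round(1),(W[nut].min(0)*1000).round(1),(W[nut].max(0)*1000).round(1))
E
```

```text
O [0.57459408 0.02774276 0.        ]
top0 33 slope env 0.5191854249589287 all 0.6077276915348996 [[3.0, 171.0], [11.0, 154.0], [17.0, 153.0], [22.0, 154.0], [27.0, 153.0], [33.0, 149.0], [38.0, 147.0], [43.0, 141.0]]
  nut [139.8  -9.1 177. ] [136.  -17.3 172.1] [143.4  -1.3 181.1]
scene0 59 slope env 0.5904713167570214 all 0.6053547340592259 [[3.0, 170.0], [8.0, 170.0], [13.0, 166.0], [18.0, 160.0], [23.0, 158.0], [27.0, 155.0], [32.0, 153.0], [38.0, 149.0], [42.0, 146.0], [47.0, 141.0]]
  nut [140.7  -7.  175.4] [136.3 -14.5 164.4] [144.3  -1.1 181.6]
w1 653 slope env 0.5701202922121462 all 0.5832106063425047 [[3.0, 169.0], [7.0, 167.0], [12.0, 163.0], [17.0, 160.0], [23.0, 157.0], [28.0, 153.0], [33.0, 150.0], [38.0, 147.0], [42.0, 144.0], [47.0, 141.0]]
  nut [140.1  -7.4 177.1] [136.  -17.4 169.1] [144.9   0.6 180.2]
w5 0
w6 251 slope env 0.7508297811862616 all 0.7824666307515553 [[2.0, 171.0], [7.0, 168.0], [13.0, 154.0], [18.0, 157.0], [22.0, 157.0], [26.0, 146.0]]
  nut [140.   -9.9 177.1] [136.  -18.  169.9] [144.5  -0.3 180.6]
w9 599 slope env 0.5478199930139334 all 0.5537535124946983 [[3.0, 171.0], [8.0, 160.0], [13.0, 162.0], [17.0, 159.0], [22.0, 156.0], [27.0, 153.0], [32.0, 149.0], [37.0, 147.0], [42.0, 144.0], [47.0, 140.0]]
```

```bash
python3 - <<'E'
import cv2
a=cv2.imread("pics/w1.png")[110:250,400:512];cv2.imwrite("pics/c1.png",cv2.resize(a,None,fx=4,fy=4,interpolation=cv2.INTER_CUBIC))
a=cv2.imread("pics/scene0.png")[130:260,170:310];cv2.imwrite("pics/c2.png",cv2.resize(a,None,fx=4,fy=4,interpolation=cv2.INTER_CUBIC))
E
```

```text
(no output)
```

View pics/c1.png

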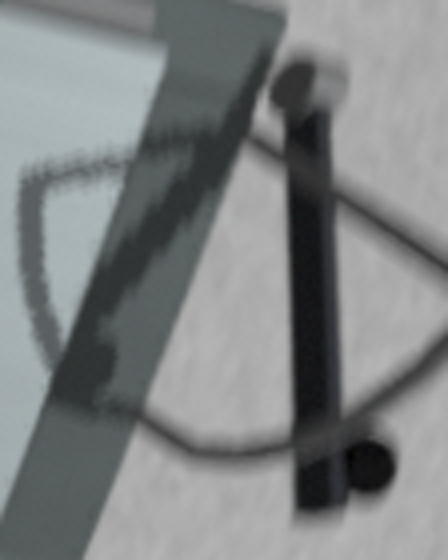

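View pics/c2.png

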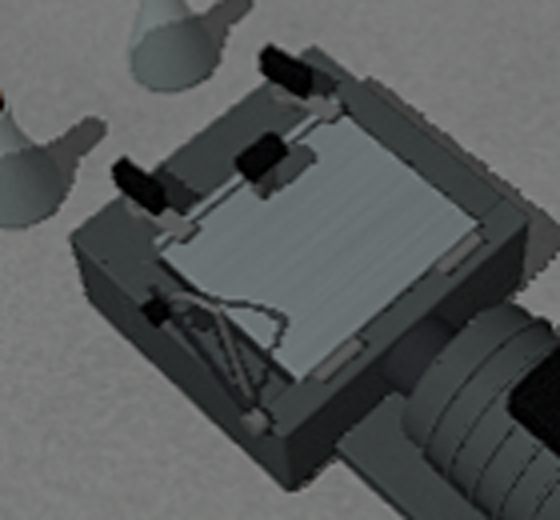

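The index arm's upper edge has a slope of about 0.56–0.57, with the 6 mm half-width offset consistent, so I'm taking index ≈ 0.57 rad. Gripping now.

apply_moves(
  targets=[
    {"dx": 0,"dy": 0,"dz": -0.1,"wx": 0,"wy": 0,"wz": 0,"jaw": 0.4},
    {"dx": 0,"dy": 0,"dz": 0,"wx": 0,"wy": 0,"wz": 0,"jaw": 0.2},
    {"dx": 0,"dy": 0,"dz": 0,"wx": 0,"wy": 0,"wz": 0,"jaw": 0},
    {"dx": 0,"dy": 0,"dz": 0,"wx": 0,"wy": 0,"wz": 0,"jaw": 0},
    {"dx": 0,"dy": 0,"dz": 0,"wx": 0,"wy": 0,"wz": 0,"jaw": 0},
  ],
  newtons=60,
)

```text
time: 12.3
tool_pos: [0.5833, -0.0271, 0.1498]
tcp_rot: [-0.166, 3.132, -0.002]
wrist_force: [0.2, -0.1, 5.8]
width: 0.235
```

```bash
cat > swing.py <<'E'
from plan import *
Rz=R.from_euler('z',5.85,degrees=True).as_matrix();O=np.array([.5746,.0277,0])
def grip(th): a=.34+th; r=.1379; return O+Rz@np.array([0.0008,.075-r*np.cos(a),.116+r*np.sin(a)])
def cover_from_tcp():
    s=bot.read_state();M=R.from_rotvec(s["tcp_rot"]).as_matrix();g=s["tool_pos"]-M@np.array([0,0,.019])
    l=Rz.T@(g-O); th=np.arctan2(l[2]-.116,.075-l[1])-.34
    print("grasp pt mill",l.round(4),"r",np.hypot(l[2]-.116,.075-l[1]),"theta~",th,"tilt",np.degrees(np.arccos(-M[2,2])),"F",s["wrist_force"],"w",s["width"],s["q"].round(2),"t",s["time"])
    return M
E
python3 - <<'E'
from swing import *
M=cover_from_tcp()
s=bot.read_state();p=s["tool_pos"].copy();M0=M.copy();p0=p.copy()
ax=Rz@np.array([-1.,0,0]);g0=grip(0);off=p0-g0
N=25;k=.75;rows=[]
for i in range(1,N+1):
    th=.57*i/N; Rt=R.from_rotvec(ax*th*k).as_matrix()
    p1=grip(th)+Rt@off; R1=Rt@M0
    D=(M.T@(p1-p)/.03).round(2);w=(np.degrees(R.from_matrix(M.T@R1).as_rotvec())/6).round(2)
    p=p+M@(D*.03);M=M@R.from_rotvec(np.radians(6*w)).as_matrix();rows.append(list(D+0.)+list(w+0.))
for r in rows:print(r)
E
```

```text
grasp pt mill [ 0.0029 -0.0554  0.1688] r 0.14064178982143588 theta~ 0.044788694557508946 tilt 0.32263018207619604 F [ 0.18898897 -0.12251855  5.78825431] w 0.23509283453577204 [-0.09  0.15  1.89 -0.    1.09 -1.77] t 12.3
[np.float64(0.0), np.float64(0.03), np.float64(-0.1), np.float64(0.16), np.float64(0.0), np.float64(0.0)]
[np.float64(0.0), np.float64(0.03), np.float64(-0.1), np.float64(0.17), np.float64(0.0), np.float64(0.0)]
[np.float64(0.0), np.float64(0.03), np.float64(-0.1), np.float64(0.16), np.float64(0.0), np.float64(0.0)]
[np.float64(0.0), np.float64(0.03), np.float64(-0.09), np.float64(0.16), np.float64(0.0), np.float64(0.0)]
[np.float64(0.0), np.float64(0.03), np.float64(-0.1), np.float64(0.17), np.float64(0.0), np.float64(0.0)]
[np.float64(0.0), np.float64(0.03), np.float64(-0.1), np.float64(0.16), np.float64(0.0), np.float64(-0.01)]
[np.float64(0.0), np.float64(0.03), np.float64(-0.1), np.float64(0.16), np.float64(0.0), np.float64(0.0)]
[np.float64(-0.01), np.float64(0.04), np.float64(-0.09), np.float64(0.17), np.float64(0.0), np.float64(0.0)]
[np.float64(0.0), np.flo
[... 1090 characters left out ...]
-0.1), np.float64(0.16), np.float64(0.0), np.float64(0.0)]
[np.float64(0.0), np.float64(0.03), np.float64(-0.09), np.float64(0.17), np.float64(0.0), np.float64(0.0)]
[np.float64(0.0), np.float64(0.04), np.float64(-0.1), np.float64(0.16), np.float64(0.0), np.float64(0.0)]
[np.float64(0.0), np.float64(0.05), np.float64(-0.09), np.float64(0.16), np.float64(0.0), np.float64(0.0)]
[np.float64(-0.01), np.float64(0.04), np.float64(-0.09), np.float64(0.17), np.float64(0.0), np.float64(0.0)]
[np.float64(0.0), np.float64(0.04), np.float64(-0.1), np.float64(0.16), np.float64(0.0), np.float64(0.0)]
[np.float64(0.0), np.float64(0.04), np.float64(-0.09), np.float64(0.16), np.float64(0.0), np.float64(0.0)]
```

apply_moves(
  targets=[
    {"dx": 0,"dy": 0.03,"dz": -0.1,"wx": 0.16,"wy": 0,"wz": 0,"jaw": 0},
    {"dx": 0,"dy": 0.03,"dz": -0.1,"wx": 0.17,"wy": 0,"wz": 0,"jaw": 0},
    {"dx": 0,"dy": 0.03,"dz": -0.1,"wx": 0.16,"wy": 0,"wz": 0,"jaw": 0},
    {"dx": 0,"dy": 0.03,"dz": -0.1,"wx": 0.16,"wy": 0,"wz": 0,"jaw": 0},
    {"dx": 0,"dy": 0.03,"dz": -0.1,"wx": 0.17,"wy": 0,"wz": 0,"jaw": 0},
  ],
)

```text
time: 12.8
tool_pos: [0.5827, -0.0229, 0.1628]
tcp_rot: [-0.166, 3.124, -0.14]
wrist_force: [5.6, -2.5, -2.8]
width: 0.229
```

```bash
python3 look.py w12; python3 -c "
from swing import *
cover_from_tcp()"
```

```text
{'time': 12.8, 'q': [-0.029, 0.136, 1.89, -0.099, 1.101, -1.662], 'tool_pos': [0.583, -0.023, 0.163], 'tcp_rot': [-0.166, 3.124, -0.14], 'wrist_force': [5.613, -2.547, -2.776], 'width': 0.229}
grasp pt mill [ 0.0029 -0.0491  0.1822] r 0.14066119963976034 theta~ 0.15009343532802838 tilt 5.206423847042483 F [ 5.86214332 -4.09154215 -1.42102696] w 0.2359336892525416 [-0.03  0.14  1.89 -0.1   1.1  -1.66] t 12.85
```

View pics/w12.png

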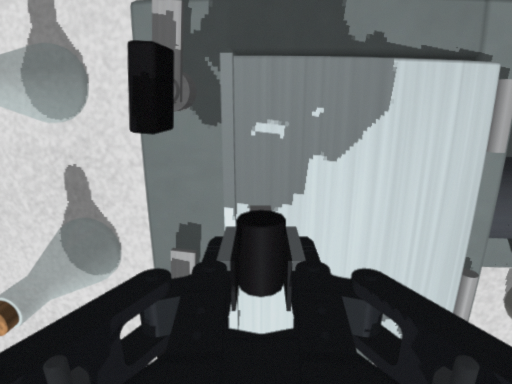

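The bar (262,252) is held and the cover edge has moved. I'll add a cover-plane fit.

```bash
cat > cov.py <<'E'
from swing import *
def cov(n):
    c=dict(np.load(n+".npz"));W=(cloud(c,c.get("T"))-O)@Rz;x,y,z=W[...,0],W[...,1],W[...,2]
    m=(((x>-.085)&(x<-.03))|((x>.03)&(x<.085)))&(y>-.055)&(y<.055)&(z>.116)&(z<.24)
    q=W[m]
    if len(q)<50: print("few",len(q));return
    # dominant line in (y,z): robust
    for _ in range(4):
        p=np.polyfit(q[:,1],q[:,2],1);r=q[:,2]-np.polyval(p,q[:,1]);k=abs(r)<max(.003,1.5*np.median(abs(r)));q=q[k]
    th=np.arctan(-p[0]);print(n,len(q),"cover slope",th,"perp offset from hinge",(np.polyval(p,.075)-.116)*np.cos(th))
E
python3 -c "
import sys
from cov import *
for n in ('w11','w12'):cov(n)"
```

```text
w11 25356 cover slope 0.0004124505090375335 perp offset from hinge 0.003329271509062143
w12 23651 cover slope 0.10143607473035361 perp offset from hinge 0.0032853351545607296
```

apply_moves(
  targets=[
    {"dx": 0,"dy": 0.03,"dz": -0.1,"wx": 0.16,"wy": 0,"wz": 0,"jaw": 0},
    {"dx": 0,"dy": 0.03,"dz": -0.1,"wx": 0.17,"wy": 0,"wz": 0,"jaw": 0},
    {"dx": 0,"dy": 0.04,"dz": -0.09,"wx": 0.16,"wy": 0,"wz": 0,"jaw": 0},
    {"dx": 0,"dy": 0.03,"dz": -0.1,"wx": 0.16,"wy": 0,"wz": 0,"jaw": 0},
    {"dx": 0,"dy": 0.03,"dz": -0.1,"wx": 0.17,"wy": 0,"wz": 0,"jaw": 0},
  ],
)

```text
time: 13.35
tool_pos: [0.5821, -0.0163, 0.1769]
tcp_rot: [-0.165, 3.111, -0.273]
wrist_force: [6.5, -2.0, -2.0]
width: 0.233
```

```bash
python3 look.py w13; python3 -c "
from cov import *
cov('w13');cover_from_tcp()"
```

```text
{'time': 13.35, 'q': [0.033, 0.122, 1.885, -0.194, 1.123, -1.561], 'tool_pos': [0.582, -0.016, 0.177], 'tcp_rot': [-0.165, 3.111, -0.273], 'wrist_force': [6.46, -2.01, -1.964], 'width': 0.233}
w13 23769 cover slope 0.21703870061773362 perp offset from hinge 0.003291676474376993
grasp pt mill [ 0.0029 -0.0409  0.1961] r 0.14087726834008815 theta~ 0.2647372864419721 tilt 10.113240262293152 F [ 5.9507746  -4.50254099 -1.21068853] w 0.23271127623789853 [ 0.03  0.12  1.88 -0.19  1.12 -1.56] t 13.4
```

Tracking well: the plane fit gives 0.217. I'll continue.

apply_moves(
  targets=[
    {"dx": 0,"dy": 0.04,"dz": -0.09,"wx": 0.17,"wy": 0,"wz": 0,"jaw": 0},
    {"dx": 0,"dy": 0.03,"dz": -0.1,"wx": 0.16,"wy": 0,"wz": 0,"jaw": 0},
    {"dx": 0,"dy": 0.04,"dz": -0.1,"wx": 0.16,"wy": 0,"wz": 0,"jaw": 0},
    {"dx": 0,"dy": 0.04,"dz": -0.09,"wx": 0.17,"wy": 0,"wz": 0,"jaw": 0},
    {"dx": 0,"dy": 0.03,"dz": -0.1,"wx": 0.16,"wy": 0,"wz": 0,"jaw": 0},
  ],
)

```text
time: 13.9
tool_pos: [0.5812, -0.0082, 0.1902]
tcp_rot: [-0.165, 3.092, -0.406]
wrist_force: [5.4, -3.4, -2.5]
width: 0.233
```

apply_moves(
  targets=[
    {"dx": 0,"dy": 0.04,"dz": -0.09,"wx": 0.16,"wy": 0,"wz": 0,"jaw": 0},
    {"dx": 0,"dy": 0.04,"dz": -0.1,"wx": 0.17,"wy": 0,"wz": 0,"jaw": 0},
    {"dx": 0,"dy": 0.04,"dz": -0.09,"wx": 0.16,"wy": 0,"wz": 0,"jaw": 0},
    {"dx": 0,"dy": 0.04,"dz": -0.1,"wx": 0.16,"wy": 0,"wz": 0,"jaw": 0},
    {"dx": 0,"dy": 0.03,"dz": -0.09,"wx": 0.17,"wy": 0,"wz": 0,"jaw": 0},
  ],
)

```text
time: 14.4
tool_pos: [0.5803, 0.0013, 0.2023]
tcp_rot: [-0.163, 3.067, -0.538]
wrist_force: [6.8, -4.2, -2.2]
width: 0.233
```

```bash
python3 look.py w14; python3 -c "
from cov import *
cov('w14');cover_from_tcp()"
```

```text
{'time': 14.4, 'q': [0.164, 0.119, 1.87, -0.375, 1.194, -1.367], 'tool_pos': [0.58, 0.001, 0.202], 'tcp_rot': [-0.163, 3.067, -0.538], 'wrist_force': [6.816, -4.177, -2.233], 'width': 0.233}
w14 24975 cover slope 0.44718687424185266 perp offset from hinge 0.0033362867922010877
grasp pt mill [ 0.0028 -0.02    0.2204] r 0.14116899375604305 theta~ 0.49251738479956925 tilt 19.963293338244476 F [ 4.98149887 -5.40791909  0.85089524] w 0.2361134438141623 [ 0.17  0.12  1.87 -0.38  1.19 -1.37] t 14.45
```

View pics/w14.png

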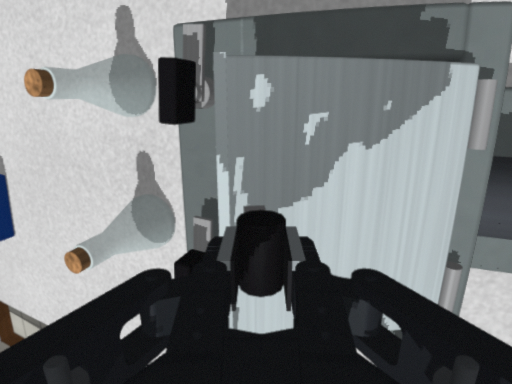

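The cover stands at 0.447 and is held well, with the bar at (262,250). Five more rows.

apply_moves(
  targets=[
    {"dx": 0,"dy": 0.04,"dz": -0.1,"wx": 0.16,"wy": 0,"wz": 0,"jaw": 0},
    {"dx": 0,"dy": 0.05,"dz": -0.09,"wx": 0.16,"wy": 0,"wz": 0,"jaw": 0},
    {"dx": 0,"dy": 0.04,"dz": -0.09,"wx": 0.17,"wy": 0,"wz": 0,"jaw": 0},
    {"dx": 0,"dy": 0.04,"dz": -0.1,"wx": 0.16,"wy": 0,"wz": 0,"jaw": 0},
    {"dx": 0,"dy": 0.04,"dz": -0.09,"wx": 0.16,"wy": 0,"wz": 0,"jaw": 0},
  ],
)

```text
time: 14.95
tool_pos: [0.5792, 0.0123, 0.2133]
tcp_rot: [-0.161, 3.037, -0.667]
wrist_force: [5.6, -3.9, -0.5]
width: 0.236
```

apply_moves(
  targets=[
    {"dx": 0,"dy": 0,"dz": 0,"wx": 0,"wy": 0,"wz": 0,"jaw": 0},
    {"dx": 0,"dy": 0,"dz": 0,"wx": 0,"wy": 0,"wz": 0,"jaw": 0},
    {"dx": 0,"dy": 0,"dz": 0,"wx": 0,"wy": 0,"wz": 0,"jaw": 0},
  ],
)

```text
time: 15.25
tool_pos: [0.5792, 0.0123, 0.2133]
tcp_rot: [-0.162, 3.037, -0.666]
wrist_force: [6.2, -3.1, 0.8]
width: 0.23
```

```bash
python3 look.py w15; python3 - <<'E'
from cov import *
from workcell import cams
cov('w15');cover_from_tcp()
for n in("scene","top"):
    c=cams.read_camera(n);cv2.imwrite(f"pics/{n}1.png",c["color"][:,:,::-1]);np.savez(n+"1.npz",**c);cov(n+"1")
    W=(cloud(c)-O)@Rz;x,y,z=W[...,0],W[...,1],W[...,2]
    nut=(x>.136)&(x<.146)&(y>-.04)&(y<.02)&(z>.15)&(z<.2);print("nut",nut.sum(),(W[nut].mean(0)*1000).round(1))
    e=W[(x>.1265)&(x<.1335)&(y>-.02)&(y<.05)&(z>.135)&(z<.2)]
    p=np.polyfit(e[:,1],e[:,2],1);print("index slope",len(e),np.arctan(-p[0]))
a=cv2.imread("pics/scene1.png")[100:270,150:350];cv2.imwrite("pics/c3.png",cv2.resize(a,None,fx=3.5,fy=3.5,interpolation=cv2.INTER_CUBIC))
E
```

```text
{'time': 15.25, 'q': [0.229, 0.129, 1.859, -0.456, 1.239, -1.278], 'tool_pos': [0.579, 0.012, 0.213], 'tcp_rot': [-0.162, 3.037, -0.666], 'wrist_force': [6.224, -3.067, 0.764], 'width': 0.23}
w15 24074 cover slope 0.5636629450157317 perp offset from hinge 0.003357934492272068
grasp pt mill [ 0.0029 -0.0078  0.2305] r 0.14132884313524943 theta~ 0.6046578845496229 tilt 24.739976667532606 F [ 5.54079122 -3.91223614  0.62240163] w 0.2348003350427911 [ 0.23  0.13  1.86 -0.46  1.24 -1.28] t 15.3
scene1 874 cover slope 0.5717928500814105 perp offset from hinge 0.003191462984223259
nut 22 [140.8  -6.7 174.3]
index slope 68 0.5836151355611161
top1 1083 cover slope 0.5704743171877649 perp offset from hinge 0.0025474947314259805
nut 21 [140.4  -9.3 175.7]
index slope 56 0.5861650772764371
```

View pics/c3.png

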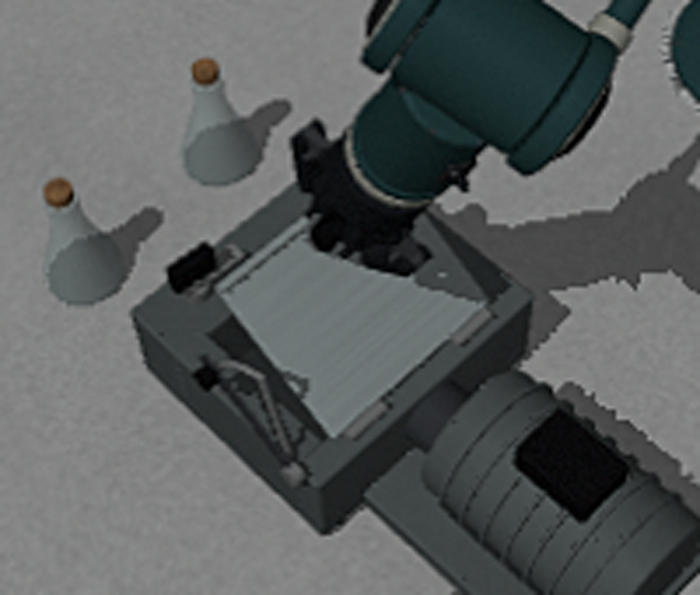

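The scene view shows the cover raised parallel to the index bar (arm at about (270,410) in the crop), flasks upright, and the far knob bar still along the hinge. The cover reads 0.564–0.572 and the index 0.55–0.585. Handing in.

```bash
python3 - <<'E'
from workcell import job
print(job.finish_job())
E
```

```text
the job is handed in; nothing more can be done
None
```

I turned both knobs to their end stops with the cover shut, swung the cover up parallel to the index arm, and handed the job in with the fingers holding the grip. It was handed in at about 15.4 s on the robot's clock, and no verdict came back.

- **Bolts:** At the end of each turn the moment about z was -0.9 N m (near knob) and -1.3 N m (far knob), against the 0.05 N m needed to turn them. Afterwards, with the cover still shut, both bars lay at 181.6–181.8°, about 86° from fastened.
- **Cover angle:** The plane fits gave 0.564 rad from the wrist camera, 0.572 from the scene camera and 0.570 from the top camera. It stayed still over 0.3 s of holding. An angle worked out from the tool position read about 0.04 rad higher. That is because the fingers sit about 7 mm above the grip's centre, so I went by the plane fits.
- **Index arm angle:** The two cleanest fits, both from the wrist camera, gave 0.55 and 0.57 rad. The rougher scene and top camera fits, taken after the lift, gave 0.58–0.59. I aimed for 0.57, and even the widest of these differences is about 0.02 rad, inside the 0.09 rad limit.
- **Other fits:** An upper-edge fit from the top camera gave 0.52, and fits from one partly blocked wrist view gave 0.75–0.78. I discarded both.
- **Surroundings:** In the last scene view both flasks stand upright. The index arm's clamp nut reads within about 1.5 mm of where it started. I did not check the jar after the lift.

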